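# Batch test of wireless components on a plunger tester

## Robot

A 6-joint arm with a two-finger parallel gripper is mounted at the origin on the work surface. World frame = base frame: x ahead of the robot, y to its left, z up, the work surface at z = 0. Lengths are in mm, angles in rad, forces in N, time in s.
With the tool pointing down it reaches from about 400 to 925 mm from the base axis. Payload 12.5 kg.
Tool frame: the origin (TCP) lies at the very end of the fingers, on their centre line; the grasp point (between the pads) lies 19 mm behind it; x points along the fingers, y is the direction in which the jaws open and shut, and the axes are right-handed (so a half turn about x gives the same grasp; the last joint's range is limited). The gripper opens to 95 mm and grips with 3 to 60 N. Pads are 20 mm wide; open, the fingers measure 119 mm over their backs; the gripper's body (75 mm by 180 mm) begins 59 mm behind the grasp point.
Start: joints at [-1.419, 0.491, 1.559, -0, 1.092, -0.106], TCP at [159.369, -604.358, 214.661] pointing down, gripper open.
Joint ranges: [-3.1, 3.1], [-0.84, 2.19], [0.05, 2.79], [-1.13, 4.28], [0.06, 2.93], [-2.69, 2.69]. Speed limits (rad/s): [2.22, 2.22, 2.79, 3.14, 3.14, 3.14].

## Interface

Orientations are given as [roll, pitch, yaw] about the fixed x, y, z axes, in that order (R = Rz(yaw) Ry(pitch) Rx(roll)).
In Python, from cell import * gives the robot as it stands.
- The arm moves only by the tool step_arm, never from a script. Its argument "steps" is a list of rows, each a list of 4 numbers: the shift along the tool's x, y, z in units of 50 mm (1.0 is 50 mm), then the turn about the tool's x in units of 8 degrees (1.0 is 8 degrees). A call has 1 to 20 rows; each row shifts and turns the commanded pose from where the row before left it, along the tool's axes as they then stand; what a row does not reach is not made up. A row lasts 1/8 s, in which the tool goes at most 62.5 mm and 10.7 degrees, less where a joint would pass 70% of its speed; a pose out of reach is approached as far as the arm can. A call is refused whole if a number of a shift passes 1 or a number of a turn 1, either way. A call with a gripper value outside its range is refused whole. "jaw" is the closure, from 0 (fully open) to 1 (shut), set as the call begins (left out, the last holds). The fingers move at their own pace and stop on an object; the grip force is fixed at half the most. Time passes only in rows, so rows that do not move let the fingers close. It gives the time, the measured TCP pose, the force and the opening at its end, in the units of the state.
- state(): the state, without advancing time (a new reading comes with each control period).
- read_camera(name): name is "side" or "top" or "wrist"; returns the picture (384x512x3 uint8, red, green, blue); there is no depth.
- camera_info(name): a dict with "mtx" (3x3 intrinsics, pixels), "k1" (the pictures are not rectified: a ray, as slopes to the right and down, at radius r is drawn at 1 + k1 r^2 times it, then the intrinsics apply), "eye" and "attitude" of the camera in the world; the wrist camera has in their place "hand_eye" (4x4, takes a point from camera to tool coordinates, whose origin is the TCP and whose axes are the tool frame's). Camera axes: x right, y down, z forward; pixel columns grow to the right and rows downward; lengths in mm; the calibration is good to about 2 mm. A picture is of the moment at which its call begins: read the wrist's pose just before it. camera_info takes no time and is no camera call.
- job_done(): hands the job in, once; it reports no verdict.
The state is a dict: "t": time; "joints": joint angles; "qvel": joint speeds; "tau": joint torques, N m; "eef_pos": TCP position; "tcp_rot": TCP orientation; "ft_force": force on the tool from outside, world axes, zero at the start; "moment": the same for the moment, N m; "opening": opening from 0.0 (shut) to 1.0 (fully open).
Only numpy, scipy, OpenCV 4.12 (cv2) and the standard library are available. Lean on these libraries where they do the work, as an engineer would, in place of code of your own. Each camera call takes 0.05 s, during which the arm holds its last target.

## Task

Lift the test case's lid right back until it rests open on its stop, then stand every component that is out on the bench (two or three of: valve socket, coil former, pilot-lamp holder, choke) upright in the case's open well. With all of them in, push the test plunger fully down to its stop, keep it there for two seconds and let it come right up again; then stand every component upright in the shallow tin tray, leaving the lid open and the tools and stock on the bench where they are.

Things in the scene. Friction and masses are not known exactly. Their poses are not given: they have to be found in the camera images.
- tester: test case, fixed on the bench, place and yaw vary: a dark wooden base 122 mm (x) by 362 mm (y), 40 mm high, with a lidded tin-walled well on it and, at the +y end, a dark block (70 mm high) with the plunger. Origin: centre of its underside; x points from the lid's handle side to its hinge side, z up
- well (a point): centre of the well's copper floor, 40 mm above the bench, axes as the test case's (y towards the plunger). Inside, the well is 110 mm (x) by 270 mm (y); walls 6 mm thick, 28 mm high above its floor (rims 68 mm above the bench). Three components fit in a row along y, 90 mm apart
- lid (a joint): hinge of the tin lid (124 x 282 mm, 6 mm thick) that covers the well: 0 shut, 2.25 rad resting open on its stop (leaning well back past upright). About 0.3 kg; it falls shut below about 1.5 rad and falls back on its stop beyond about 1.6 rad
- lid_handle (a point): middle of the lid's round brass handle bar: 10 mm thick, 100 mm long along y, 161 mm from the hinge, standing 37 mm out from the lid's front edge with a 31 mm gap behind it; 72 mm above the bench when shut. Can be pinched from above, a finger either side, the bar turning between them as the lid swings. Axes are the lid's: x towards the hinge, y along the bar
- lid_hinge (a point): point on the hinge axis, 69 mm above the bench, at the middle of the far (+x) rim of the well; the axis runs along the well's y; axes as the well's
- plunger (a joint): travel of the test plunger: 0 up, 0.025 m fully down on its stop. Spring: about 4.5 N to start, 12 N at the stop; it springs up when released
- plunger_top (a point): centre of the top face of the plunger's black mushroom head, 52 mm across, 124 mm above the bench when up; 181 mm from the well's centre along the well's +y; moves straight down
- tray_floor (a point): shallow tin tray, fixed on the bench (place and yaw vary; it and the test case change sides): 150 mm (x) by 290 mm (y) outside, walls 5 mm thick, rims 28 mm above the bench. The point is the centre of its inner floor, 5 mm above the bench; y runs along the long side
- socket_c (a point): grey ceramic valve socket, may be absent: round, 66 mm tall, 56 mm across (foot 64 mm across, 12 mm high), 0.25 kg; it stands on a foot that is slightly broader; its z axis points up; the point is on its axis, half-way up
- coil_c (a point): copper-wound coil former, may be absent: round, 76 mm tall, 50 mm across (foot 62 mm across, 10 mm high), 0.2 kg; it stands on a foot that is slightly broader; its z axis points up; the point is on its axis, half-way up
- lamp_c (a point): chrome pilot-lamp holder with a clear lens on top, may be absent: round barrel 42 mm across, 70 mm tall (foot 60 mm across, 12 mm high), 0.22 kg; it stands on a foot that is slightly broader; its z axis points up; the point is on its axis, half-way up
- choke_c (a point): black iron choke, a block with copper winding at its sides, may be absent: 60 mm along its x, 46 mm along its y, 66 mm tall (foot 64 x 56 mm, 10 mm high), 0.35 kg; it stands on its foot with z up; the point is at its centre, half-way up
- nut_driver: bystander: bone-handled nut driver, 160 mm long, lying on the bench among the components, pointing away from the robot, 26 mm high; origin under its middle
- screw_jar: bystander: glass screw jar, 52 mm across, 65 mm tall; origin at the centre of its underside
- polish_tin: bystander: dark tin, 56 mm across, 55 mm tall; origin at the centre of its underside
- wire_reel: bystander: wooden reel, 54 mm across, 32 mm tall; origin at the centre of its underside
- valve_carton: bystander: cardboard carton, 45 x 70 x 35 mm; origin at the centre of its underside
Things that resemble listed ones, but are neither listed nor needed, are in the scene too. Leave any green or yellow look-alike of the part that bears coil_c alone.

How it is judged (in metres and radians):
On the way, in this order (a step that is already met when the one before it is completed fails the run):
1. the lid rests open on its stop (value of joint lid above 2.17 rad and velocity of joint lid below 0.1 rad/s), for 0.2 s.
2. every component present stands upright in the well, let go, with the lid open (x of socket_c in the frame of well between -0.055 and 0.055 m and y of socket_c in the frame of well between -0.135 and 0.135 m and z of socket_c in the frame of well between 0.025 and 0.041 m and angle between each of socket_c, coil_c, lamp_c, choke_c's own z axis and vertical below 0.15 rad and x of coil_c in the frame of well between -0.055 and 0.055 m and y of coil_c in the frame of well between -0.135 and 0.135 m and z of coil_c in the frame of well between 0.03 and 0.046 m and x of lamp_c in the frame of well between -0.055 and 0.055 m and y of lamp_c in the frame of well between -0.135 and 0.135 m and z of lamp_c in the frame of well between 0.027 and 0.043 m and x of choke_c in the frame of well between -0.055 and 0.055 m and y of choke_c in the frame of well between -0.135 and 0.135 m and z of choke_c in the frame of well between 0.025 and 0.041 m and contact force between the fingers and socket below 0.2 N and contact force between the fingers and coil below 0.2 N and contact force between the fingers and lamp below 0.2 N and contact force between the fingers and choke below 0.2 N and value of joint lid above 2.12 rad), for 0.2 s.
3. the plunger is held at its stop, for a second at least, with every component standing in the well (x of socket_c in the frame of well between -0.055 and 0.055 m and y of socket_c in the frame of well between -0.135 and 0.135 m and z of socket_c in the frame of well between 0.025 and 0.041 m and angle between each of socket_c, coil_c, lamp_c, choke_c's own z axis and vertical below 0.15 rad and x of coil_c in the frame of well between -0.055 and 0.055 m and y of coil_c in the frame of well between -0.135 and 0.135 m and z of coil_c in the frame of well between 0.03 and 0.046 m and x of lamp_c in the frame of well between -0.055 and 0.055 m and y of lamp_c in the frame of well between -0.135 and 0.135 m and z of lamp_c in the frame of well between 0.027 and 0.043 m and x of choke_c in the frame of well between -0.055 and 0.055 m and y of choke_c in the frame of well between -0.135 and 0.135 m and z of choke_c in the frame of well between 0.025 and 0.041 m and value of joint plunger above 0.0225 m), for 1 s.
4. the plunger has come up again with every component still in the well (x of socket_c in the frame of well between -0.055 and 0.055 m and y of socket_c in the frame of well between -0.135 and 0.135 m and z of socket_c in the frame of well between 0.025 and 0.041 m and angle between each of socket_c, coil_c, lamp_c, choke_c's own z axis and vertical below 0.15 rad and x of coil_c in the frame of well between -0.055 and 0.055 m and y of coil_c in the frame of well between -0.135 and 0.135 m and z of coil_c in the frame of well between 0.03 and 0.046 m and x of lamp_c in the frame of well between -0.055 and 0.055 m and y of lamp_c in the frame of well between -0.135 and 0.135 m and z of lamp_c in the frame of well between 0.027 and 0.043 m and x of choke_c in the frame of well between -0.055 and 0.055 m and y of choke_c in the frame of well between -0.135 and 0.135 m and z of choke_c in the frame of well between 0.025 and 0.041 m and value of joint plunger below 0.003 m), for 0.1 s.
At the end, for the whole second after the job is handed in: Every component present stands upright (within 0.15 rad) and at rest on the floor of the tray, its centre inside the tray's walls; the lid is open on its stop (over 2.12 rad) and the plunger is up (within 3 mm) (x of socket_c in the frame of tray_floor between -0.07 and 0.07 m and y of socket_c in the frame of tray_floor between -0.14 and 0.14 m and z of socket_c in the frame of tray_floor between 0.025 and 0.041 m and angle between each of socket_c, coil_c, lamp_c, choke_c's own z axis and vertical below 0.15 rad and x of coil_c in the frame of tray_floor between -0.07 and 0.07 m and y of coil_c in the frame of tray_floor between -0.14 and 0.14 m and z of coil_c in the frame of tray_floor between 0.03 and 0.046 m and x of lamp_c in the frame of tray_floor between -0.07 and 0.07 m and y of lamp_c in the frame of tray_floor between -0.14 and 0.14 m and z of lamp_c in the frame of tray_floor between 0.027 and 0.043 m and x of choke_c in the frame of tray_floor between -0.07 and 0.07 m and y of choke_c in the frame of tray_floor between -0.14 and 0.14 m and z of choke_c in the frame of tray_floor between 0.025 and 0.041 m and linear speed of each of socket, coil, lamp, choke below 0.02 m/s and value of joint lid above 2.12 rad and value of joint plunger below 0.003 m); the robot touches nothing.
It fails at once if a bystander is moved more than 40 mm (distance of any of nut_driver, screw_jar, polish_tin, wire_reel, valve_carton from where it was at the start of the episode above 0.04 m).
Of socket, coil, lamp, choke only 2 to 3 are there at a start; the rules pass over those that are not, and their reading is None.
At some moment in a run one of socket, coil, lamp, choke may be knocked a few centimetres aside while the robot is not near it.
It also fails if it takes over 210 s, if anything falls off the work surface, if the arm or the gripper's body presses on something with over 40 N, if the wrist force passes 120 N, or if a joint passes its speed limit or range.

## Working session

There is one attempt and no reset: what is moved stays moved. The work goes in short steps, Python scripts to look and compute and a tool call to move; the robot and the scene stay as the last step left them, time stands still between calls to the robot, and variables do not carry over. Pictures are saved under pics/ and viewed, and the job is handed in when it is done.

Besides the shell and the picture viewer there is one more tool, called after "Request:" by a JSON object that holds its "fn" and its "kwargs", one argument or row to a line. step_arm: Moves the arm, as the interface text tells. Its arguments: {"type":"object","properties":{"steps":{"type":"array","items":{"type":"array","items":{"type":"number"}}},"jaw":{"type":"number"}},"required":["steps"]}

```bash
ls; mkdir -p pics
python3 - <<'E'
from cell import *
import cv2
print(state())
for n in("side","top","wrist"):
    i=camera_info(n); print(n,i)
    cv2.imwrite(f"pics/{n}0.png",read_camera(n)[:,:,::-1])
E
```

```text
pics
{'t': 0.0, 'joints': array([-1.41857630e+00,  4.91594024e-01,  1.55949951e+00,  3.40729094e-05,
        1.09168270e+00, -1.05617845e-01]), 'qvel': array([-3.73656595e-05, -6.74773531e-04,  7.36274577e-04,  4.06727148e-04,
        6.41998400e-05, -1.10652746e-03]), 'tau': array([-3.65790336e-03, -6.12653446e+01, -2.58188331e+01,  6.92856289e-02,
        4.81658068e-02, -7.83785026e-05]), 'eef_pos': array([ 159.34816446, -604.07345401,  214.02309761]), 'tcp_rot': array([-1.70193947,  1.56961236,  1.69747533]), 'ft_force': array([ 0.135514  ,  0.33219804, -0.69728291]), 'moment': array([ 0.019701  ,  0.02044988, -0.0042734 ]), 'opening': 1.0004961778231483}
side {'mtx': array([[421.78482439,   0.        , 258.80474653],
       [  0.        , 421.78482439, 189.09875865],
       [  0.        ,   0.        ,   1.        ]]), 'k1': -0.13235081464672055, 'eye': array([232.74234162, 903.29251836, 908.07179667]), 'attitude': array([-2.27832414e+00,  3.41116749e-05, -2.90648161e+00])}
top {'mtx': array([[379.39542037,   0.        , 259.93260096],
       [  0.        , 379.39542037, 195.80471919],
       [  0.        ,   0.        ,   1.        ]]), 'k1': -0.040528896781495474, 'eye': array([ 273.41738535,    3.90034993, 1253.78792622]), 'attitude': array([-2.97165931, -0.00327019, -1.54838409])}
wrist {'mtx': array([[280.5385992 ,   0.        , 253.34454723],
       [  0.        , 280.5385992 , 188.03720349],
       [  0.        ,   0.        ,   1.        ]]), 'k1': -0.004650944055643084, 'hand_eye': array([[-3.89456202e-06, -2.60032844e-01,  9.65599772e-01,
        -1.69526930e+02],
       [ 9.99999891e-01,  4.50754784e-04,  1.25420090e-04,
         4.45955041e-01],
       [-4.67862060e-04,  9.65599667e-01,  2.60032814e-01,
        -7.16410225e+01],
       [ 0.00000000e+00,  0.00000000e+00,  0.00000000e+00,
         1.00000000e+00]])}
```

View pics/top0.png

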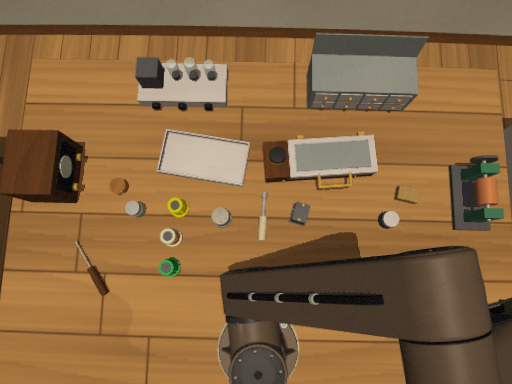

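View pics/side0.png

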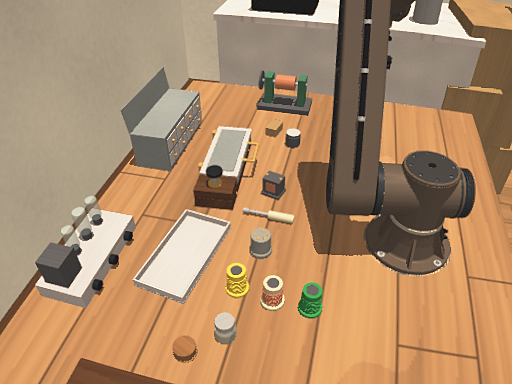

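View pics/wrist0.png

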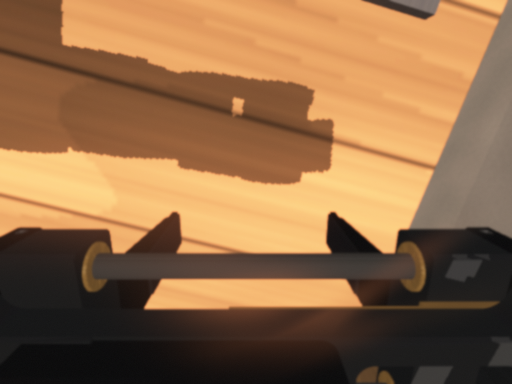

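Run:
```python
import cv2
a=cv2.imread("pics/top0.png")[120:290,100:440]; cv2.imwrite("pics/topc.png",cv2.resize(a,None,fx=2.3,fy=2.3,interpolation=cv2.INTER_CUBIC))
a=cv2.imread("pics/side0.png")[110:370,130:340]; cv2.imwrite("pics/sidec.png",cv2.resize(a,(480,594),interpolation=cv2.INTER_CUBIC))
```

```text
(no output)
```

View pics/topc.png

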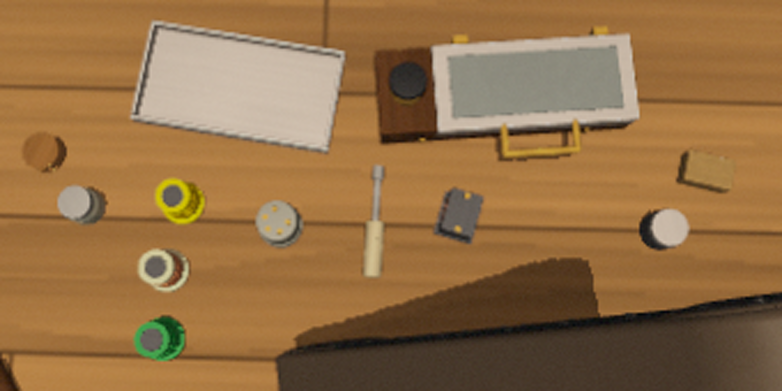

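View pics/sidec.png

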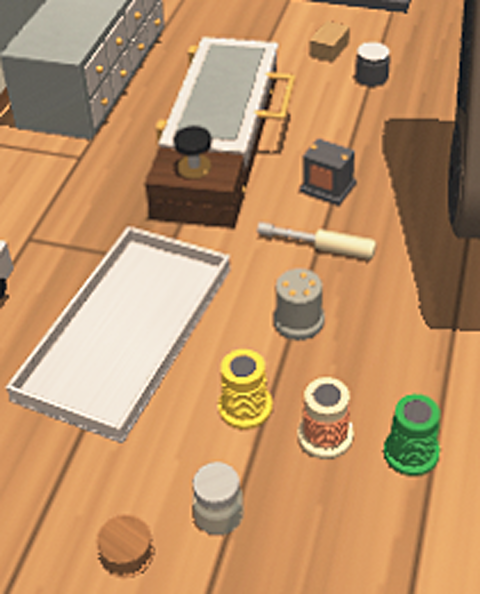

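```bash
cat > h.py <<'E'
import numpy as np, cv2
from scipy.spatial.transform import Rotation as R
from cell import *
def cam(n,st=None):
    i=camera_info(n)
    if n=="wrist":
        T=np.eye(4);T[:3,:3]=R.from_euler("xyz",st["tcp_rot"]).as_matrix();T[:3,3]=st["eef_pos"]
        M=T@i["hand_eye"]
    else:
        M=np.eye(4);M[:3,:3]=R.from_euler("xyz",i["attitude"]).as_matrix();M[:3,3]=i["eye"]
    return i["mtx"],i["k1"],M
def ray(c,u,v):
    K,k1,M=c
    d=np.array([(u-K[0,2])/K[0,0],(v-K[1,2])/K[1,1]]);x=d.copy()
    for _ in range(20): x=d/(1+k1*(x@x))
    return M[:3,3],M[:3,:3]@np.array([*x,1])
def onz(c,u,v,z):
    o,d=ray(c,u,v); return o+d*(z-o[2])/d[2]
def proj(c,p):
    K,k1,M=c
    q=M[:3,:3].T@(np.asarray(p,float)-M[:3,3]);s=q[:2]/q[2];s=s*(1+k1*(s@s))
    return K[0,0]*s[0]+K[0,2],K[1,1]*s[1]+K[1,2]
def tri(c1,p1,c2,p2):
    A=[];b=[]
    for c,p in((c1,p1),(c2,p2)):
        o,d=ray(c,*p);d=d/np.linalg.norm(d);P=np.eye(3)-np.outer(d,d);A.append(P);b.append(P@o)
    x=np.linalg.lstsq(np.vstack(A),np.hstack(b),rcond=None)[0];return x
def shot(n,name=None):
    st=state();im=read_camera(n)
    if name: cv2.imwrite(f"pics/{name}.png",im[:,:,::-1])
    return cam(n,st),im
E
python3 - <<'E'
from h import *
c=cam("top")
im=cv2.imread("pics/top0.png");hsv=cv2.cvtColor(im,cv2.COLOR_BGR2HSV)
m=((hsv[...,1]<70)&(hsv[...,2]>60)).astype(np.uint8)
m=cv2.morphologyEx(m,cv2.MORPH_CLOSE,np.ones((5,5)))
cs,_=cv2.findContours(m,cv2.RETR_EXTERNAL,cv2.CHAIN_APPROX_NONE)
for k in cs:
    A=cv2.contourArea(k)
    if 100<A<8000:
        r=cv2.minAreaRect(k);print(A,r[0],r[1],r[2])
        if A>2000:
            z=28 if r[0][0]<255 else 72
            b=cv2.boxPoints(r)
            print([onz(c,*p,z).round(1).tolist() for p in b])
        else: print([onz(c,*r[0],z).round(1)[:2] for z in(0,33,66)])
E
```

```text
1582.0 (258.0, 365.0) (36.0, 64.0) 90.0
[array([-50.2,  -1.4]), array([-41.7,  -1.2]), array([-33.2,  -1.1])]
184.5 (170.1470489501953, 237.58824157714844) (20.40833282470703, 13.891385078430176) 30.963754653930664
[array([342. , 297.5]), array([340.2, 289.7]), array([338.4, 282. ])]
197.0 (390.0, 219.0) (16.0, 16.0) 90.0
[array([ 420. , -431.2]), array([ 416.2, -419.8]), array([ 412.3, -408.3])]
264.0 (220.50001525878906, 217.00001525878906) (19.091880798339844, 17.677669525146484) 45.0
[array([414.2, 134. ]), array([410.5, 130.6]), array([406.8, 127.1])]
292.0 (299.0283203125, 213.1509552001953) (16.071182250976562, 20.604084014892578) 15.945395469665527
[array([ 433. , -126.8]), array([ 428.8, -123.4]), array([ 424.6, -120. ])]
194.5 (133.5, 208.5) (15.0, 17.0) 90.0
[array([435.8, 426.5]), array([431.5, 415.4]), array([427.2, 404.3])]
810.5 (470.6637878417969, 196.95578002929688) (66.3859634399414, 35.65418243408203) 86.18592071533203
[array([ 501.1, -712. ]), array([ 495.1, -693.2]), array([ 489.1, -674.3])]
202.0 (65.0, 166.0) (12.0, 22.0) 0.0
[array([577. , 675.8]), array([569. , 658.1]), array([561. , 640.4])]
3237.5 (332.14788818359375, 156.36575317382812) (39.17356491088867, 88.2029037475586) 86.42366790771484
[[663.5, -78.9, 72.0], [689.7, -366.9, 72.0], [558.6, -370.7, 72.0], [533.8, -87.9, 72.0]]
3707.0 (203.02703857421875, 156.83782958984375) (87.13146209716797, 44.716522216796875) 9.462322235107422
[[557.0, 350.3, 28.0], [711.0, 336.2, 28.0], [666.7, 43.2, 28.0], [515.0, 63.3, 28.0]]
277.5 (507.5, 168.0) (84.0, 7.0) 90.0
[array([ 606.1, -851.3]), array([ 597.3, -828.8]), array([ 588.6, -806.3])]
3436.0 (181.0, 82.0) (48.0, 90.0) 90.0
[[967.0, 452.9, 28.0], [972.6, 134.9, 28.0], [793.1, 127.8, 28.0], [787.1, 437.5, 28.0]]
```

```bash
cat >> h.py <<'E'
def rel(target,yaw=None):
    """tool-frame moves (units) to world target mm; yaw=world angle of tool y axis (mod pi). turn first, then shift"""
    st=state();Rm=R.from_euler("xyz",st["tcp_rot"]).as_matrix()
    a=np.arctan2(Rm[1,1],Rm[0,1])
    out={}
    d=Rm.T@(np.array(target,float)-st["eef_pos"])
    print("tcp",st["eef_pos"].round(1),"yawY deg",np.degrees(a).round(1),"shift mm in tool axes",d.round(1),"units",(d/50).round(2))
    if yaw is not None:
        da=(yaw-a+np.pi/2)%np.pi-np.pi/2
        # tool x points down: positive turn about x = negative world yaw
        t=-da; 
        R2=Rm@R.from_rotvec([t,0,0]).as_matrix();d2=R2.T@(np.array(target,float)-st["eef_pos"])
        print("turn deg",np.degrees(t).round(1),"units",(np.degrees(t)/8).round(2),"j6",st["joints"][5].round(2),"shift after turn units",(d2/50).round(3))
E
python3 - <<'E'
from h import *
st=state();print(R.from_euler("xyz",st["tcp_rot"]).as_matrix().round(2))
rel([480,-230,330],0)
rel([480,-230,330],.09)
E
```

```text
[[-0.    0.25 -0.97]
 [ 0.   -0.97 -0.25]
 [-1.   -0.   -0.  ]]
tcp [ 159.3 -604.2  214.2] yawY deg -75.2 shift mm in tool axes [-115.5 -280.1 -405.5] units [-2.31 -5.6  -8.11]
turn deg -75.2 units -9.4 j6 -0.11 shift after turn units [-2.311  6.413 -7.485]
tcp [ 159.3 -604.2  214.2] yawY deg -75.2 shift mm in tool axes [-115.5 -280.1 -405.5] units [-2.31 -5.6  -8.11]
turn deg -80.4 units -10.05 j6 -0.11 shift after turn units [-2.311  7.06  -6.879]
```

Request:
{"fn": "step_arm", "kwargs": {
  "steps": [
    [-0.8, 0, -0.6, -1],
    [-0.8, 0, -0.6, -1],
    [-0.7, 0, -0.6, -1],
    [0, 0, -0.6, -1],
    [0, 0, -0.6, -1],
    [0, 0, -0.6, -1],
    [0, 0.3, -0.6, -1],
    [0, 0.3, -0.6, -1],
    [0, 0.3, -0.6, -1],
    [0, 0.3, -0.6, -1]
  ]
}}

```text
t: 1.4
eef_pos: [392.0, -404.8, 329.3]
tcp_rot: [-2.567, 1.57, 2.233]
ft_force: [-0.0, -0.1, -0.0]
opening: 1.002
```

Run:
```python
from h import *
rel([560,-230,330],.09)
```

```text
tcp [ 392.  -404.8  329.3] yawY deg 5.0 shift mm in tool axes [  -0.7  182.7 -159.4] units [-0.01  3.65 -3.19]
turn deg -0.1 units -0.01 j6 -1.01 shift after turn units [-0.014  3.661 -3.181]
```

Request:
{"fn": "step_arm", "kwargs": {
  "steps": [
    [0, 0.8, -0.8, 0],
    [0, 0.8, -0.8, 0],
    [0, 0.8, -0.8, 0],
    [0, 0.8, -0.8, 0],
    [0, 0, 0, 0],
    [0, 0, 0, 0]
  ]
}}

```text
t: 2.15
eef_pos: [537.3, -233.1, 329.4]
tcp_rot: [-1.616, 1.57, -3.103]
ft_force: [-0.3, -0.7, -0.3]
opening: 1.001
```

Run:
```python
from h import *
shot("wrist","w1")
shot("top","t1")
```

```text
(no output)
```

View pics/w1.png

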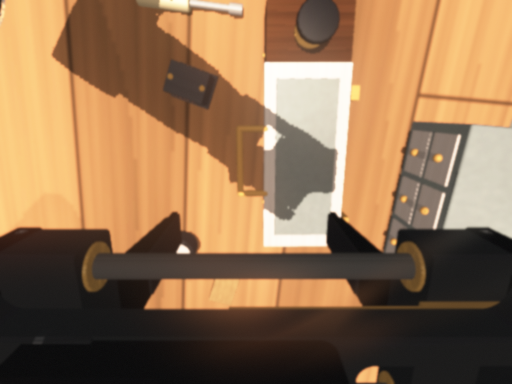

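View pics/t1.png

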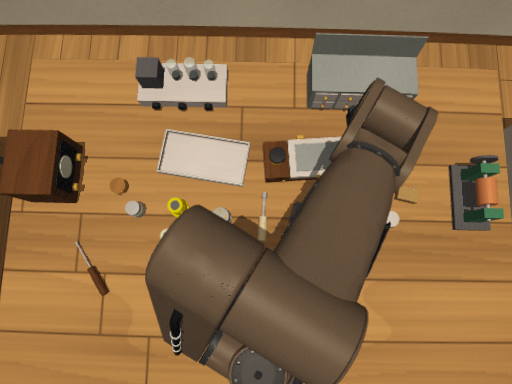

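Run:
```python
from h import *
st=state();c=cam("wrist",st)
im=cv2.imread("pics/w1.png");hsv=cv2.cvtColor(im,cv2.COLOR_BGR2HSV)
cv2.imwrite("pics/w1c.png",cv2.resize(im[0:260,140:380],None,fx=2.3,fy=2.3,interpolation=cv2.INTER_CUBIC))
for p in((264,62),(352.5,62),(343,247),(263.5,247)): print("lid",p,onz(c,*p,74).round(1))
for p in((240,128),(240,194)): print("bar",p,onz(c,*p,72).round(1))
for p in((318,18),): print("plunger",onz(c,*p,122).round(1))
# top view lid corners refine
```

```text
lid (264, 62) [538.5 -92.3  74. ]
lid (352.5, 62) [662.1 -82.   74. ]
lid (343, 247) [ 695.5 -364.4   74. ]
lid (263.5, 247) [ 563.9 -375.4   74. ]
bar (240, 128) [ 511.3 -185.6   72. ]
bar (240, 194) [ 518.5 -287.8   72. ]
plunger [597.6 -46.2 122. ]
```

View pics/w1c.png

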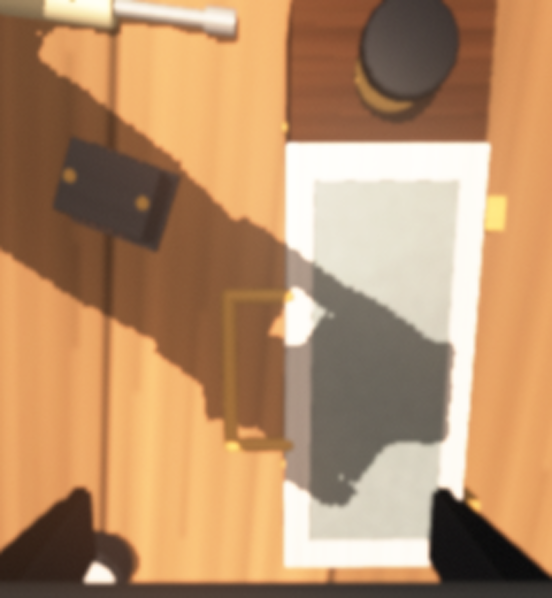

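Run:
```python
from h import *
rel([515,-237,56],.088)
```

```text
tcp [ 536.9 -233.9  329.6] yawY deg 4.7 shift mm in tool axes [273.6 -22.    1.3] units [ 5.47 -0.44  0.03]
turn deg -0.3 units -0.04 j6 -0.61 shift after turn units [ 5.472 -0.441  0.023]
```

Request:
{"fn": "step_arm", "kwargs": {
  "jaw": 0.68,
  "steps": [
    [0.8, -0.44, 0.02, -0.04],
    [0.8, 0, 0, 0],
    [0.8, 0, 0, 0],
    [0.8, 0, 0, 0],
    [0.6, 0, 0, 0],
    [0, 0, 0, 0],
    [0, 0, 0, 0]
  ]
}}

```text
t: 3.12
eef_pos: [515.9, -236.8, 140.8]
tcp_rot: [0.881, 1.569, -0.602]
ft_force: [0.3, -0.2, 0.7]
opening: 0.342
```

Run:
```python
from h import *
shot("wrist","w2")
rel([515,-237,56],.088)
```

```text
tcp [ 516.  -236.6  141.1] yawY deg 5.1 shift mm in tool axes [85.1 -1.2  0.2] units [ 1.7  -0.02  0.  ]
turn deg 0.0 units 0.0 j6 -0.63 shift after turn units [ 1.702 -0.024  0.003]
```

View pics/w2.png

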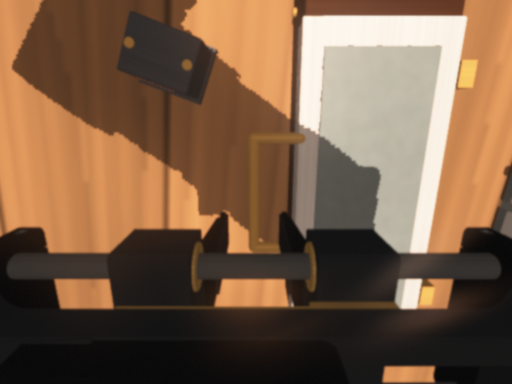

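Request:
{"fn": "step_arm", "kwargs": {
  "steps": [
    [0.6, -0.02, 0, 0],
    [0.6, 0, 0, 0],
    [0.5, 0, 0, 0],
    [0, 0, 0, 0]
  ]
}}

```text
t: 3.68
eef_pos: [514.5, -236.0, 54.6]
tcp_rot: [-2.13, 1.57, 2.671]
ft_force: [-0.5, 0.6, 0.6]
opening: 0.32
```

Request:
{"fn": "step_arm", "kwargs": {
  "jaw": 1.0,
  "steps": [
    [0, 0, 0, 0],
    [0, 0, 0, 0],
    [0, 0, 0, 0],
    [0, 0, 0, 0]
  ]
}}

```text
t: 4.18
eef_pos: [516.0, -236.2, 55.8]
tcp_rot: [1.059, 1.567, -0.423]
ft_force: [5.7, 2.1, 3.1]
opening: 0.099
```

Run:
```python
from h import *
shot("wrist","w3")
st=state();rel([515,-237,56],.088);print(st["ft_force"],st["opening"]*95)
h=np.array([674.8,-223.2]);ex=np.array([.996,.088])
p=np.array([515,-237,56.])
prev=None
g=None
for a in np.arange(0,2.26,.15):
    q=161*np.array([-np.cos(a),np.sin(a)])
    if prev is not None: print(round(a,2),((q-prev)/50).round(2),end="; ")
    prev=q
```

```text
tcp [ 516.  -236.2   55.8] yawY deg 5.1 shift mm in tool axes [-0.2 -1.1  0.7] units [-0.   -0.02  0.01]
turn deg 0.0 units 0.01 j6 -0.64 shift after turn units [-0.004 -0.021  0.014]
[4.91037962 1.71549646 3.7081144 ] 9.349565084077465
0.15 [0.04 0.48]; 0.3 [0.11 0.47]; 0.45 [0.18 0.45]; 0.6 [0.24 0.42]; 0.75 [0.3  0.38]; 0.9 [0.35 0.33]; 1.05 [0.4  0.27]; 1.2 [0.44 0.21]; 1.35 [0.46 0.14]; 1.5 [0.48 0.07]; 1.65 [ 0.48 -0.  ]; 1.8 [ 0.48 -0.07]; 1.95 [ 0.46 -0.14]; 2.1 [ 0.43 -0.21]; 2.25 [ 0.4  -0.27];
```

View pics/w3.png

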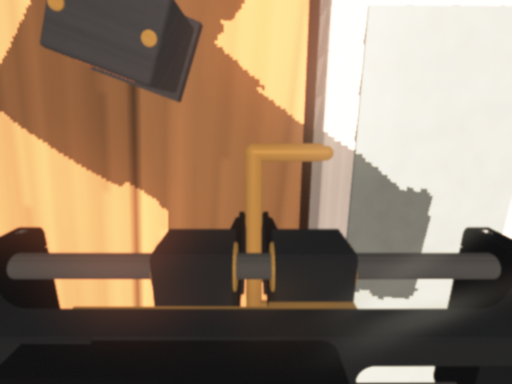

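Request:
{"fn": "step_arm", "kwargs": {
  "steps": [
    [-0.48, 0.04, 0, 0],
    [-0.47, 0.11, 0, 0],
    [-0.45, 0.18, 0, 0],
    [-0.42, 0.24, 0, 0],
    [-0.38, 0.3, 0, 0]
  ]
}}

```text
t: 4.85
eef_pos: [561.3, -232.4, 165.0]
tcp_rot: [1.235, 1.564, -0.247]
ft_force: [29.4, -2.9, -32.4]
opening: 0.097
```

Run:
```python
from h import *
shot("side","s2")
st=state();print(st["eef_pos"],st["ft_force"],st["opening"]*95)
```

```text
[ 563.3571118  -232.30779491  166.99756361] [ 17.00663794   0.88611001 -16.28109432] 9.264907926193802
```

View pics/s2.png

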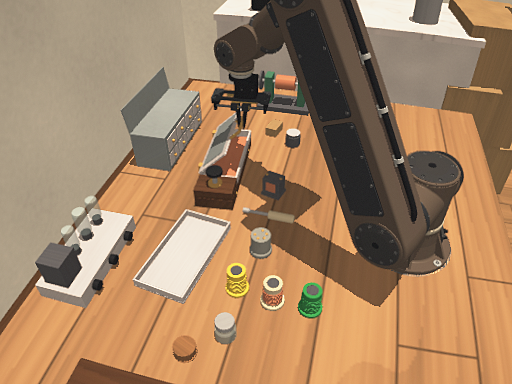

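Request:
{"fn": "step_arm", "kwargs": {
  "steps": [
    [-0.29, 0.39, 0, 0],
    [-0.27, 0.4, 0, 0],
    [-0.2, 0.44, 0, 0],
    [-0.13, 0.46, 0, 0],
    [-0.05, 0.48, 0, 0],
    [0, 0, 0, 0]
  ]
}}

```text
t: 5.65
eef_pos: [667.6, -223.0, 213.4]
tcp_rot: [0.87, 1.567, -0.612]
ft_force: [-0.3, -2.0, 9.7]
opening: 0.097
```

Run:
```python
from h import *
shot("side","s3")
st=state();print(st["eef_pos"],st["ft_force"],st["opening"]*95)
```

```text
[ 666.99588564 -223.02996087  213.41133626] [-0.12753974 -2.82749292  8.16918503] 9.203375702579653
```

View pics/s3.png

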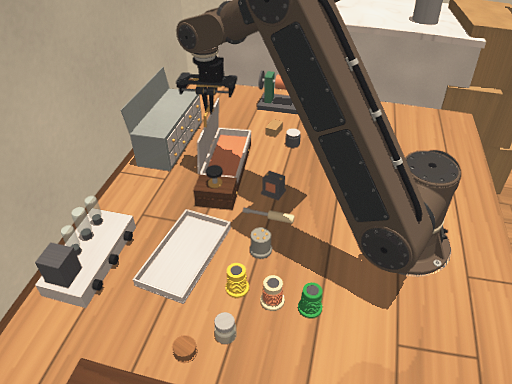

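Run:
```python
from h import *
c=cam("top");s=cam("side")
print(onz(c,312,110,0),onz(c,312,110,0))
print("front top edge ll",tri(c,(310,92),s,(166,165)), tri(c,(313,55),s,(134,130)),tri(c,(314,36),s,(124,104)))
```

```text
[ 797.44503346 -170.75944533    0.        ] [ 797.44503346 -170.75944533    0.        ]
front top edge ll [ 839.01793492 -163.01234931   19.09670261] [ 916.83024224 -153.38988729  153.97624952] [ 921.56051583 -141.26549659  257.09338081]
```

Request:
{"fn": "step_arm", "kwargs": {
  "steps": [
    [-0.03, 0.48, 0, 0],
    [0.05, 0.48, 0, 0],
    [0.13, 0.46, 0, 0],
    [0.2, 0.43, 0, 0],
    [0, 0, 0, 0]
  ]
}}

```text
t: 6.32
eef_pos: [759.0, -214.7, 193.2]
tcp_rot: [0.33, 1.57, -1.152]
ft_force: [1.4, -2.8, -1.2]
opening: 0.097
```

Run:
```python
from h import *
shot("side","s4")
st=state();print(st["eef_pos"],st["ft_force"],st["opening"]*95)
```

```text
[ 758.43588754 -214.72852535  193.62629125] [ 0.90322096 -4.02476267 -2.06578819] 9.293664587487202
```

View pics/s4.png

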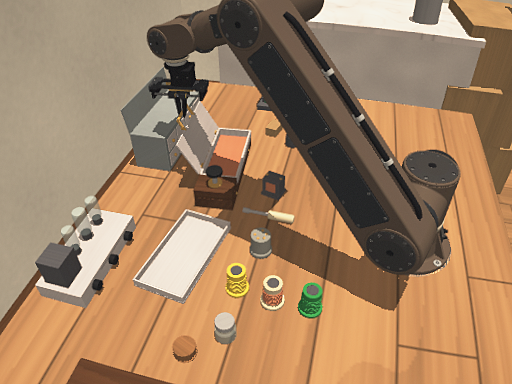

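Request:
{"fn": "step_arm", "kwargs": {
  "steps": [
    [0.13, 0.22, 0, 0],
    [0.1, 0.14, 0, 0],
    [0, 0, 0, 0],
    [0, 0, 0, 0]
  ]
}}

```text
t: 6.88
eef_pos: [775.9, -213.0, 181.9]
tcp_rot: [-1.453, 1.569, -2.935]
ft_force: [-2.7, -4.9, -3.7]
opening: 0.098
```

Request:
{"fn": "step_arm", "kwargs": {
  "jaw": 0.7,
  "steps": [
    [0, 0, 0, 0],
    [0, 0, 0, 0],
    [0, 0, 0, 0],
    [-0.6, 0, 0, 0],
    [-0.8, 0, 0, 0],
    [0, -0.5, 0, 0],
    [0, -0.8, 0, 0],
    [0, -0.8, 0, 0]
  ]
}}

```text
t: 7.88
eef_pos: [670.5, -221.7, 252.8]
tcp_rot: [1.336, 1.57, -0.146]
ft_force: [0.0, -0.3, -0.1]
opening: 0.302
```

Run:
```python
from h import *
shot("side","s5");shot("top","t5")
st=state();print(st["eef_pos"],st["ft_force"],st["opening"]*95)
```

```text
[ 668.92813627 -222.13678147  253.88712983] [0.15580957 0.21386639 0.50743239] 28.5621532617327
```

View pics/s5.png

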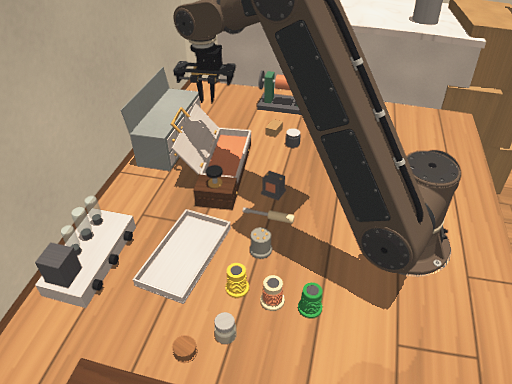

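View pics/t5.png

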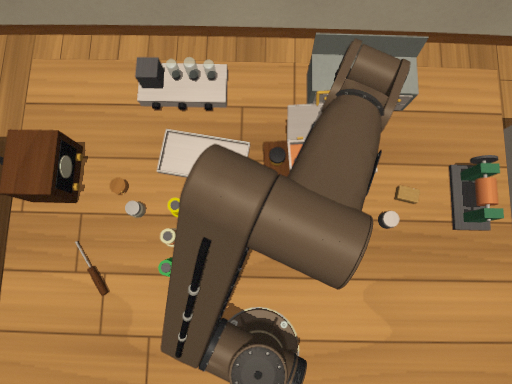

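Run:
```python
from h import *
M=np.eye(4)
st=dict(tcp_rot=R.from_matrix(np.array([[0,np.cos(.0824),np.sin(.0824)],[0,np.sin(.0824),-np.cos(.0824)],[-1,0,0]])).as_euler("xyz"),eef_pos=np.array([536.9,-233.9,329.6]))
c=cam("wrist",st)
P=[(140+x/2.3,y/2.3) for x,y in((70,138),(166,178),(150,246),(54,208))]
q=[onz(c,*p,66) for p in P];print(np.round(q,1))
print([np.linalg.norm(q[i][:2]-q[(i+1)%4][:2]).round(1) for i in range(4)],np.mean(q,0), [np.arctan2(*(q[(i+1)%4]-q[i])[1::-1]) for i in range(4)])
# lid handle now
rel([440,-150,250],None)
```

```text
[[ 405.4  -99.2   66. ]
 [ 465.8 -117.6   66. ]
 [ 457.4 -159.6   66. ]
 [ 395.5 -141.3   66. ]]
[np.float64(63.2), np.float64(42.8), np.float64(64.5), np.float64(43.3)] [ 431.02446899 -129.42281871   66.        ] [np.float64(-0.2953365427521055), np.float64(-1.7688872594680687), np.float64(2.8547694041325222), np.float64(1.3411706319459313)]
tcp [ 668.9 -222.1  253.9] yawY deg 5.0 shift mm in tool axes [   3.9 -221.7  -91.9] units [ 0.08 -4.43 -1.84]<sys>:0: UserWarning: Gimbal lock detected. Setting third angle to zero since it is not possible to uniquely determine all angles.
```

Run:
```python
from h import *
rel([431,-129,210],-.28)
```

```text
tcp [ 668.9 -222.1  253.9] yawY deg 5.0 shift mm in tool axes [  43.9 -228.8 -113.7] units [ 0.88 -4.58 -2.27]
turn deg 21.1 units 2.63 j6 -0.5 shift after turn units [ 0.877 -5.088 -0.475]
```

Request:
{"fn": "step_arm", "kwargs": {
  "jaw": 0,
  "steps": [
    [0, 0, 0, 0.9],
    [0, 0, 0, 0.9],
    [0, 0, 0, 0.83],
    [0, -0.8, -0.08, 0],
    [0.1, -0.8, -0.08, 0],
    [0.2, -0.8, -0.08, 0],
    [0.2, -0.8, -0.08, 0],
    [0.2, -0.8, -0.08, 0],
    [0.18, -0.8, -0.08, 0],
    [0, -0.28, 0, 0],
    [0, 0, 0, 0]
  ]
}}

```text
t: 9.35
eef_pos: [434.7, -129.4, 209.4]
tcp_rot: [1.44, 1.569, -0.409]
ft_force: [0.9, -1.0, -0.5]
opening: 0.999
```

Run:
```python
from h import *
shot("wrist","w6")
shot("top","t6")
rel([431,-129,210],-.28)
```

```text
tcp [ 435.4 -129.7  209.1] yawY deg -16.0 shift mm in tool axes [-0.9 -4.4  0.5] units [-0.02 -0.09  0.01]
turn deg 0.1 units 0.01 j6 -0.16 shift after turn units [-0.018 -0.088  0.01 ]
```

View pics/w6.png

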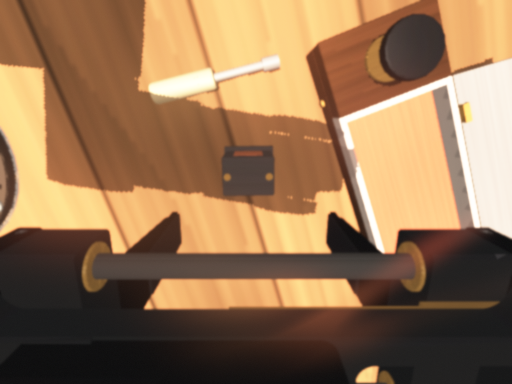

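View pics/t6.png

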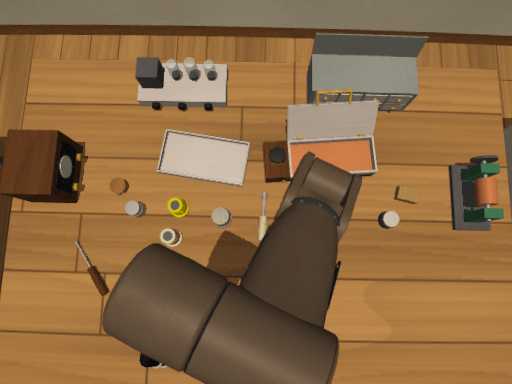

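Run:
```python
from h import *
st=state();c=cam("wrist",st)
q=[onz(c,*p,66) for p in((223,156.5),(274,156.5),(274.5,195),(223,195))];print(np.round(q,1),np.mean(q,0))
m=np.mean(q,0);rel([m[0],m[1],30],-.28)
```

```text
[[ 408.6  -96.8   66. ]
 [ 463.6 -112.5   66. ]
 [ 452.6 -156.1   66. ]
 [ 395.1 -139.7   66. ]] [ 429.98100497 -126.24724574   66.        ]
tcp [ 435.4 -129.7  209.1] yawY deg -16.0 shift mm in tool axes [179.1  -6.4  -1.9] units [ 3.58 -0.13 -0.04]
turn deg 0.1 units 0.01 j6 -0.16 shift after turn units [ 3.582 -0.129 -0.038]
```

Request:
{"fn": "step_arm", "kwargs": {
  "steps": [
    [0.6, -0.13, -0.04, 0],
    [0.7, 0, 0, 0],
    [0.7, 0, 0, 0],
    [0.7, 0, 0, 0],
    [0.5, 0, 0, 0],
    [0.38, 0, 0, 0],
    [0, 0, 0, 0],
    [0, 0, 0, 0]
  ]
}}

```text
t: 10.45
eef_pos: [429.0, -125.7, 29.9]
tcp_rot: [1.314, 1.57, -0.535]
ft_force: [0.3, -0.4, -0.0]
opening: 0.999
```

Request:
{"fn": "step_arm", "kwargs": {
  "jaw": 1,
  "steps": [
    [0, 0, 0, 0],
    [0, 0, 0, 0],
    [0, 0, 0, 0],
    [0, 0, 0, 0],
    [0, 0, 0, 0]
  ]
}}

```text
t: 11.08
eef_pos: [428.5, -125.5, 29.8]
tcp_rot: [1.308, 1.57, -0.542]
ft_force: [0.3, -0.6, 3.3]
opening: 0.631
```

Request:
{"fn": "step_arm", "kwargs": {
  "steps": [
    [-0.5, 0, 0, 0],
    [-0.8, 0, 0, 0],
    [-0.8, 0, 0, 0],
    [-0.6, 0, 0, 0],
    [0, 0, 0, 0]
  ]
}}

```text
t: 11.7
eef_pos: [428.6, -125.5, 165.7]
tcp_rot: [1.394, 1.568, -0.455]
ft_force: [0.1, 0.1, -5.1]
opening: 0.629
```

Run:
```python
from h import *
shot("wrist","w7")
st=state();print(st["opening"]*95,st["ft_force"])
w=np.array([613.3,-228.3]);ex=np.array([.996,.088]);ey=np.array([-.088,.996])
for k in(-90,0,90): print(k,w+ey*k)
rel([*(w-ey*88),160],.088)
```

```text
59.75853084681903 [ 0.03112682  0.19573092 -4.40622121]
-90 [ 621.22 -317.94]
0 [ 613.3 -228.3]
90 [ 605.38 -138.66]
tcp [ 428.  -125.3  164.3] yawY deg -15.9 shift mm in tool axes [  4.5 238.  130.3] units [0.09 4.76 2.61]
turn deg -21.0 units -2.62 j6 -0.15 shift after turn units [0.09  3.51  4.138]
```

View pics/w7.png

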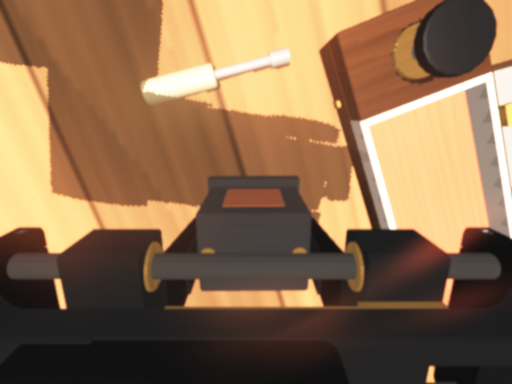

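Request:
{"fn": "step_arm", "kwargs": {
  "steps": [
    [0, 0, 0.5, -0.9],
    [0, 0, 0.8, -0.9],
    [0, 0, 0.7, -0.82],
    [0, 0.7, 0.6, 0],
    [0, 0.8, 0.7, 0],
    [0, 0.8, 0.5, 0],
    [0, 0.7, 0.2, 0],
    [0, 0.4, 0, 0],
    [0, 0, 0, 0],
    [0, 0, 0, 0]
  ]
}}

```text
t: 13.0
eef_pos: [591.4, -308.4, 162.8]
tcp_rot: [-2.175, 1.568, 2.625]
ft_force: [-0.3, 0.7, -4.3]
opening: 0.631
```

Run:
```python
from h import *
shot("wrist","w8");shot("side","s8")
w=np.array([613.3,-228.3]);ex=np.array([.996,.088]);ey=np.array([-.088,.996])
rel([*(w-ey*88),72],.088)
```

```text
tcp [ 591.6 -308.7  163.9] yawY deg 5.0 shift mm in tool axes [91.9 28.8  9.9] units [1.84 0.58 0.2 ]
turn deg -0.1 units -0.01 j6 -0.67 shift after turn units [1.838 0.577 0.198]
```

View pics/w8.png

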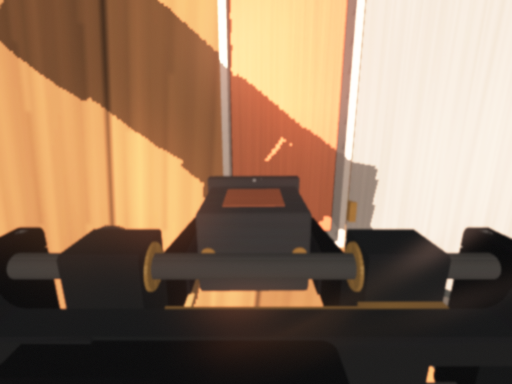

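View pics/s8.png

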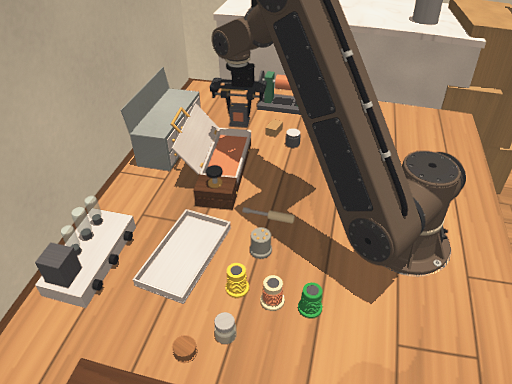

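Run:
```python
from h import *
st=state();c=cam("wrist",st)
w=np.array([613.3,-228.3]);ex=np.array([.996,.088]);ey=np.array([-.088,.996])
im=cv2.imread("pics/w8.png")
cv2.imwrite("pics/w8c.png",cv2.resize(im[20:240,190:400],None,fx=2.5,fy=2.5))
for p in((220,100),(230,100),(221,150),(231,150),(345,100),(354,100)):
    q=onz(c,*p,68)[:2]-w;print(p,(q@ex).round(1),(q@ey).round(1))
```

```text
(220, 100) -60.2 5.2
(230, 100) -51.1 5.2
(221, 150) -60.6 -40.0
(231, 150) -51.2 -40.0
(345, 100) 52.8 5.1
(354, 100) 61.0 5.1
```

View pics/w8c.png

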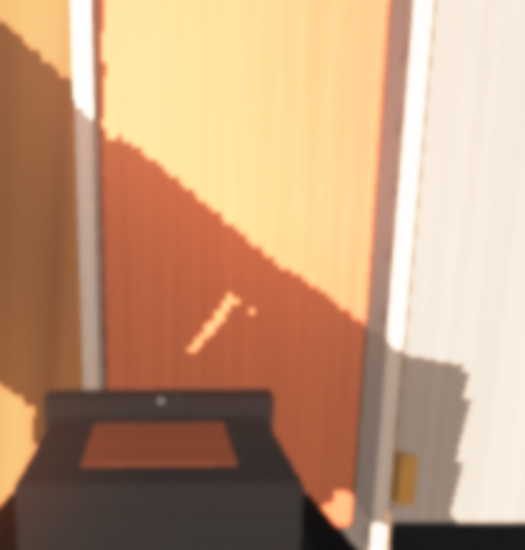

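Request:
{"fn": "step_arm", "kwargs": {
  "steps": [
    [0, 0.58, 0.2, 0],
    [0.5, 0, 0, 0],
    [0.6, 0, 0, 0],
    [0.4, 0, 0, 0],
    [0.3, 0, 0, 0],
    [0, 0, 0, 0]
  ]
}}

```text
t: 13.85
eef_pos: [621.8, -316.1, 73.9]
tcp_rot: [-2.158, 1.569, 2.642]
ft_force: [0.4, 0.4, -2.6]
opening: 0.631
```

Run:
```python
from h import *
w=np.array([613.3,-228.3]);ex=np.array([.996,.088]);ey=np.array([-.088,.996])
rel([*(w-ey*88),70],.088);print(state()["ft_force"])
```

```text
tcp [ 621.8 -316.1   73.9] yawY deg 5.0 shift mm in tool axes [ 3.9 -0.7 -0.2] units [ 0.08 -0.01 -0.  ]
turn deg -0.0 units -0.01 j6 -0.65 shift after turn units [ 0.077 -0.015 -0.004]
[ 0.42034252  0.41064837 -2.57816126]
```

Request:
{"fn": "step_arm", "kwargs": {
  "steps": [
    [0.04, 0, 0, 0],
    [0.04, 0, 0, 0],
    [0, 0, 0, 0]
  ]
}}

```text
t: 14.22
eef_pos: [622.3, -316.2, 71.0]
tcp_rot: [0.788, 1.57, -0.695]
ft_force: [-0.9, -0.6, -4.1]
opening: 0.63
```

Request:
{"fn": "step_arm", "kwargs": {
  "jaw": 0.2,
  "steps": [
    [0, 0, 0, 0],
    [0, 0, 0, 0],
    [0, 0, 0, 0]
  ]
}}

```text
t: 14.6
eef_pos: [622.3, -316.3, 71.0]
tcp_rot: [0.8, 1.57, -0.683]
ft_force: [0.1, -0.4, -0.3]
opening: 0.797
```

Request:
{"fn": "step_arm", "kwargs": {
  "steps": [
    [-0.6, 0, 0, 0],
    [-0.8, 0, 0, 0],
    [-0.8, 0, 0, 0],
    [-0.6, 0, 0, 0],
    [0, 0, 0, 0]
  ]
}}

```text
t: 15.22
eef_pos: [622.9, -316.6, 213.3]
tcp_rot: [0.908, 1.566, -0.576]
ft_force: [-0.8, -0.8, 0.3]
opening: 0.803
```

Run:
```python
from h import *
shot("wrist","w9")
c,im=shot("top","t9")
rel([410,130,230],-.28)
hsv=cv2.cvtColor(im,cv2.COLOR_RGB2HSV)
cv2.imwrite("pics/t9c.png",cv2.resize(im[130:290,100:400,::-1],None,fx=2.6,fy=2.6,interpolation=cv2.INTER_CUBIC))
```

```text
tcp [ 622. -316.  210.] yawY deg 5.0 shift mm in tool axes [ -19.8 -172.2 -462.8] units [-0.4  -3.44 -9.26]
turn deg 21.1 units 2.63 j6 -0.65 shift after turn units [-0.396 -6.539 -7.401]
```

View pics/w9.png

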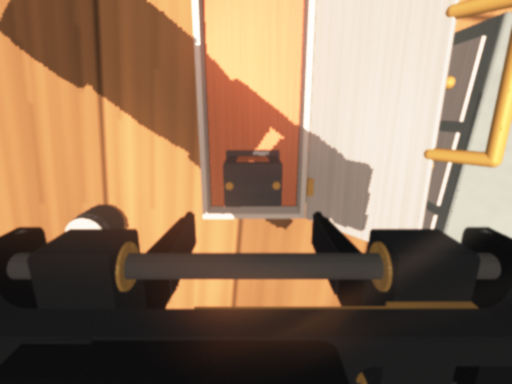

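View pics/t9c.png

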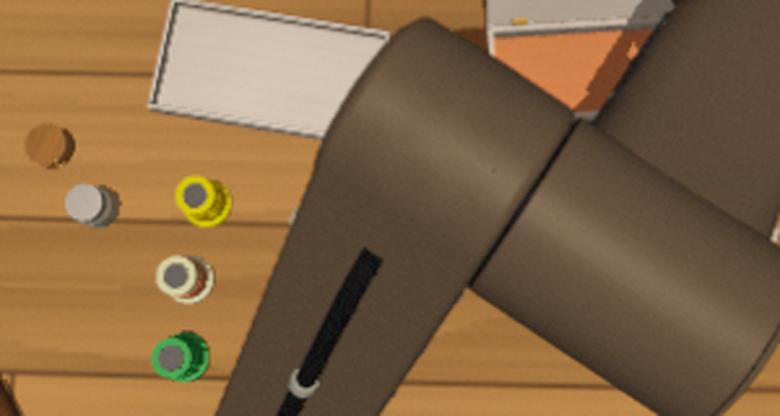

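Request:
{"fn": "step_arm", "kwargs": {
  "jaw": 0,
  "steps": [
    [-0.2, -0.3, -0.7, 0],
    [-0.2, -0.3, -0.8, 0],
    [0, -0.3, -0.8, 0],
    [0, -0.3, -0.8, 0],
    [0, -0.3, -0.8, 0],
    [0, -0.3, -0.8, 0],
    [0, -0.3, -0.8, 0],
    [0, -0.3, -0.8, 0],
    [0, -0.3, -0.8, 0],
    [0, -0.3, -0.8, 0],
    [0, -0.3, -0.8, 0],
    [0, -0.14, -0.5, 0],
    [0, 0, 0, 0],
    [0, 0, 0, 0]
  ]
}}

```text
t: 17.08
eef_pos: [410.7, 126.6, 230.0]
tcp_rot: [-1.261, 1.57, -2.744]
ft_force: [-0.2, 0.7, -0.5]
opening: 1.001
```

Run:
```python
from h import *
shot("wrist","w10")
rel([408,128,210],.088)
```

```text
tcp [410.9 126.4 230.1] yawY deg 5.0 shift mm in tool axes [20.1 -2.7 -1.8] units [ 0.4  -0.05 -0.04]
turn deg -0.1 units -0.01 j6 0.06 shift after turn units [ 0.403 -0.054 -0.037]
```

View pics/w10.png

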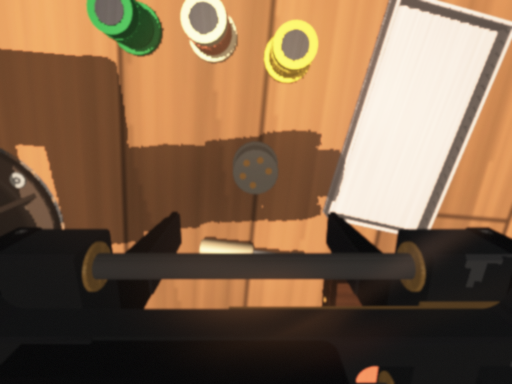

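Run:
```python
from h import *
st=state();c=cam("wrist",st)
im=cv2.imread("pics/w10.png")
cv2.imwrite("pics/w10c.png",cv2.resize(im[120:220,200:310],None,fx=5,fy=5,interpolation=cv2.INTER_CUBIC))
q=onz(c,255,171,66);print(q, onz(c,204,17,76))
rel([q[0],q[1],30],.088)
for p in((405,2),(510,30),(428,232),(333,210)): print(onz(c,*p,28).round(1))
```

```text
[411.02743755 130.41041802  66.        ] [344.21526889 288.61580715  76.        ]
tcp [410.9 126.4 230.1] yawY deg 5.0 shift mm in tool axes [200.1   0.7  -4. ] units [ 4.    0.01 -0.08]
turn deg -0.1 units -0.01 j6 0.06 shift after turn units [ 4.002  0.013 -0.081]
[568.2 338.2  28. ]
[699.9 320.5  28. ]
[666.3  56.   28. ]
[525.5  76.9  28. ]
```

View pics/w10c.png

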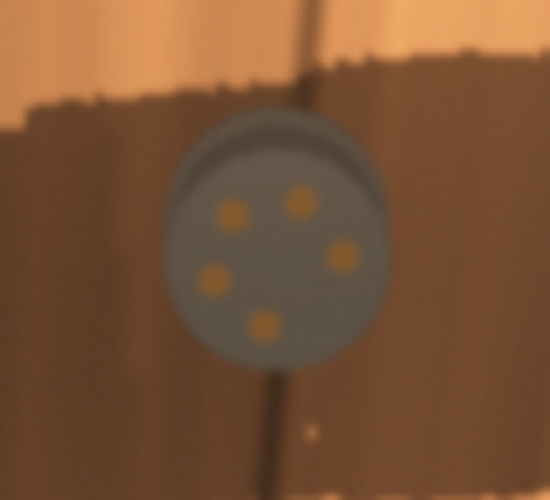

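Request:
{"fn": "step_arm", "kwargs": {
  "steps": [
    [0.7, 0.01, -0.08, 0],
    [0.8, 0, 0, 0],
    [0.8, 0, 0, 0],
    [0.8, 0, 0, 0],
    [0.5, 0, 0, 0],
    [0.4, 0, 0, 0],
    [0, 0, 0, 0],
    [0, 0, 0, 0]
  ]
}}

```text
t: 18.12
eef_pos: [411.2, 130.7, 31.0]
tcp_rot: [1.288, 1.57, -0.196]
ft_force: [-0.1, -0.2, 0.1]
opening: 0.998
```

Request:
{"fn": "step_arm", "kwargs": {
  "jaw": 1,
  "steps": [
    [0, 0, 0, 0],
    [0, 0, 0, 0],
    [0, 0, 0, 0],
    [0, 0, 0, 0],
    [0, 0, 0, 0]
  ]
}}

```text
t: 18.75
eef_pos: [411.0, 131.1, 30.7]
tcp_rot: [1.478, 1.57, -0.005]
ft_force: [0.7, 0.1, 3.0]
opening: 0.582
```

Request:
{"fn": "step_arm", "kwargs": {
  "steps": [
    [-0.5, 0, 0, 0],
    [-0.8, 0, 0, 0],
    [-0.8, 0, 0, 0],
    [-0.8, 0, 0, 0],
    [-0.3, 0, 0, 0],
    [0, 0, 0, 0]
  ]
}}

```text
t: 19.5
eef_pos: [410.8, 131.1, 191.2]
tcp_rot: [1.576, 1.569, 0.093]
ft_force: [0.2, 0.4, -3.3]
opening: 0.584
```

Run:
```python
from h import *
shot("wrist","w11")
print(state()["opening"]*95)
rel([613.3,-228.3,190],.088)
```

```text
55.66623242124588
tcp [410.5 131.  190.3] yawY deg 5.0 shift mm in tool axes [3.000e-01 1.706e+02 3.757e+02] units [0.01 3.41 7.51]
turn deg -0.0 units -0.0 j6 0.07 shift after turn units [7.000e-03 3.408e+00 7.516e+00]
```

View pics/w11.png

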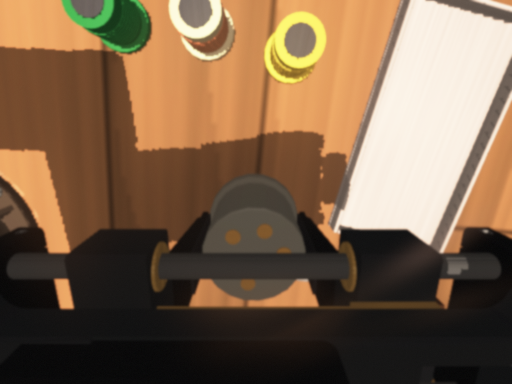

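Request:
{"fn": "step_arm", "kwargs": {
  "steps": [
    [0, 0, 0.6, 0],
    [0, 0.2, 0.8, 0],
    [0, 0.4, 0.8, 0],
    [0, 0.4, 0.8, 0],
    [0, 0.4, 0.8, 0],
    [0, 0.4, 0.8, 0],
    [0, 0.4, 0.8, 0],
    [0, 0.4, 0.8, 0],
    [0, 0.4, 0.8, 0],
    [0, 0.4, 0.5, 0],
    [0, 0, 0, 0],
    [0, 0, 0, 0]
  ]
}}

```text
t: 21.05
eef_pos: [612.1, -227.0, 189.0]
tcp_rot: [-2.113, 1.568, 2.687]
ft_force: [0.1, 0.4, -2.8]
opening: 0.589
```

Run:
```python
from h import *
rel([613.3,-228.3,73],.088)
```

```text
tcp [ 612.1 -227.   189. ] yawY deg 5.0 shift mm in tool axes [116.    1.4   1.6] units [2.32 0.03 0.03]
turn deg -0.0 units -0.0 j6 -0.54 shift after turn units [2.32  0.028 0.032]
```

Request:
{"fn": "step_arm", "kwargs": {
  "steps": [
    [0.6, 0.03, 0.03, 0],
    [0.7, 0, 0, 0],
    [0.6, 0, 0, 0],
    [0.3, 0, 0, 0],
    [0.12, 0, 0, 0],
    [0.04, 0, 0, 0],
    [0, 0, 0, 0]
  ]
}}

```text
t: 21.92
eef_pos: [614.9, -229.1, 73.4]
tcp_rot: [0.969, 1.57, -0.514]
ft_force: [-0.3, 0.2, -2.3]
opening: 0.585
```

Request:
{"fn": "step_arm", "kwargs": {
  "jaw": 0.2,
  "steps": [
    [0, 0, 0, 0],
    [0, 0, 0, 0],
    [0, 0, 0, 0]
  ]
}}

```text
t: 22.3
eef_pos: [614.7, -229.1, 73.0]
tcp_rot: [0.931, 1.57, -0.553]
ft_force: [-0.4, -0.3, -0.3]
opening: 0.79
```

Request:
{"fn": "step_arm", "kwargs": {
  "steps": [
    [-0.6, 0, 0, 0],
    [-0.8, 0, 0, 0],
    [-0.8, 0, 0, 0],
    [-0.8, 0, 0, 0],
    [0, 0, 0, 0]
  ]
}}

```text
t: 22.92
eef_pos: [615.5, -229.4, 226.0]
tcp_rot: [1.02, 1.565, -0.463]
ft_force: [-0.0, 0.2, -1.0]
opening: 0.799
```

Run:
```python
from h import *
shot("wrist","w12")
rel([342,287,230],.088)
```

```text
tcp [ 614.8 -229.1  223.8] yawY deg 5.0 shift mm in tool axes [  -7.4 -226.6 -537.9] units [ -0.15  -4.53 -10.76]
turn deg -0.0 units -0.0 j6 -0.54 shift after turn units [ -0.148  -4.527 -10.761]
```

View pics/w12.png

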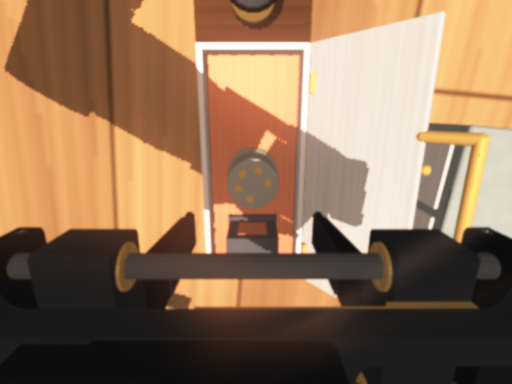

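Run:
```python
from h import *
c=cam("top")
for n,p in (("coil",(168.5,236.5)),("green",(166,267.5)),("yel",(176,205.5)),("jar",(133,208))): print(n,onz(c,*p,76).round(1))
rel([344,288,230],1.4)
```

```text
coil [341.1 285.   76. ]
green [246.4 287.   76. ]
yel [438.6 267.4  76. ]
jar [427.5 402.6  76. ]
tcp [ 614.8 -229.1  223.8] yawY deg 5.0 shift mm in tool axes [  -7.4 -224.5 -538.8] units [ -0.15  -4.49 -10.78]
turn deg -75.2 units -9.4 j6 -0.54 shift after turn units [-0.148  9.271 -7.094]
```

Request:
{"fn": "step_arm", "kwargs": {
  "steps": [
    [-0.15, -0.3, -0.6, 0],
    [0, -0.4, -0.8, 0],
    [0, -0.4, -0.8, 0],
    [0, -0.4, -0.8, 0],
    [0, -0.4, -0.8, 0],
    [0, -0.4, -0.8, 0],
    [0, -0.4, -0.8, 0],
    [0, -0.4, -0.8, 0],
    [0, -0.4, -0.8, 0],
    [0, -0.4, -0.8, 0],
    [0, -0.4, -0.8, 0],
    [0, -0.2, -0.8, 0],
    [0, 0, -0.8, 0],
    [0, 0, -0.58, 0],
    [0, 0, 0, 0],
    [0, 0, 0, 0]
  ]
}}

```text
t: 24.98
eef_pos: [342.9, 287.7, 229.3]
tcp_rot: [-0.975, 1.569, -2.458]
ft_force: [-0.3, -0.3, 0.5]
opening: 0.804
```

Run:
```python
from h import *
shot("wrist","w13")
rel([344,288,230],.088)
```

```text
tcp [343.1 287.6 229.5] yawY deg 5.0 shift mm in tool axes [-0.5  0.9 -0.3] units [-0.01  0.02 -0.01]
turn deg -0.1 units -0.01 j6 0.46 shift after turn units [-0.01   0.019 -0.007]
```

View pics/w13.png

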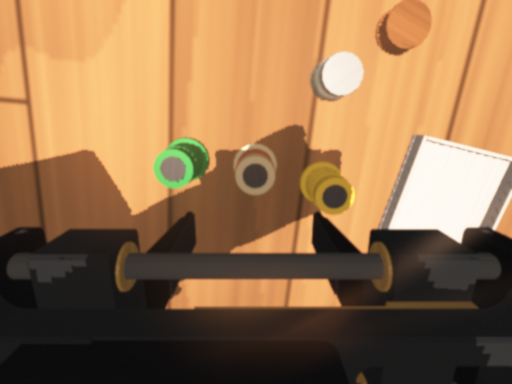

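Run:
```python
from h import *
st=state();c=cam("wrist",st)
im=cv2.imread("pics/w13.png")
cv2.imwrite("pics/w13c.png",cv2.resize(im[125:225,145:365],None,fx=3.5,fy=3.5,interpolation=cv2.INTER_CUBIC))
for p in((255.5,176),(173.5,168),(335,197)): print(onz(c,*p,76).round(1))
q=onz(c,255.5,176,76);rel([q[0],q[1],40],.088)
```

```text
[344.1 287.7  76. ]
[247.6 288.8  76. ]
[441.6 270.4  76. ]
tcp [343.1 287.6 229.5] yawY deg 5.0 shift mm in tool axes [189.5   1.2  -0.2] units [ 3.79  0.02 -0.  ]
turn deg -0.1 units -0.01 j6 0.46 shift after turn units [ 3.79   0.025 -0.004]
```

View pics/w13c.png

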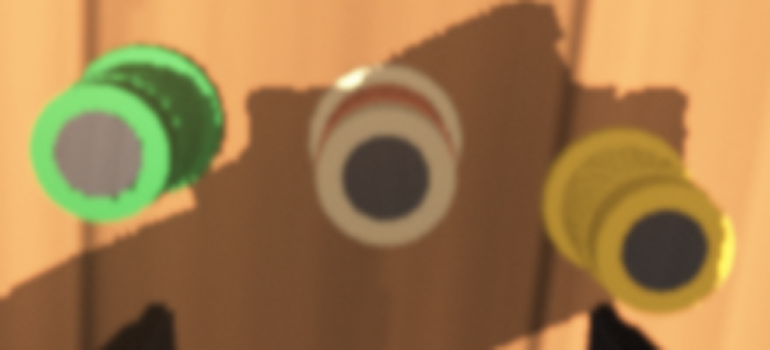

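Request:
{"fn": "step_arm", "kwargs": {
  "steps": [
    [0.7, 0.02, 0, 0],
    [0.8, 0, 0, 0],
    [0.8, 0, 0, 0],
    [0.8, 0, 0, 0],
    [0.5, 0, 0, 0],
    [0.24, 0, 0, 0],
    [0, 0, 0, 0],
    [0, 0, 0, 0]
  ]
}}

```text
t: 26.02
eef_pos: [344.8, 288.4, 38.9]
tcp_rot: [1.966, 1.57, 0.482]
ft_force: [0.2, 0.0, -0.1]
opening: 0.802
```

Request:
{"fn": "step_arm", "kwargs": {
  "jaw": 1,
  "steps": [
    [0, 0, 0, 0],
    [0, 0, 0, 0],
    [0, 0, 0, 0],
    [0, 0, 0, 0],
    [0, 0, 0, 0]
  ]
}}

```text
t: 26.65
eef_pos: [344.4, 288.5, 38.3]
tcp_rot: [1.817, 1.57, 0.334]
ft_force: [-0.2, -0.7, 6.0]
opening: 0.526
```

Request:
{"fn": "step_arm", "kwargs": {
  "steps": [
    [-0.5, 0, 0, 0],
    [-0.8, 0, 0, 0],
    [-0.8, 0, 0, 0],
    [-0.8, 0, 0, 0],
    [-0.3, 0, 0, 0],
    [0, 0, 0, 0]
  ]
}}

```text
t: 27.4
eef_pos: [344.5, 288.5, 198.7]
tcp_rot: [2.002, 1.569, 0.519]
ft_force: [-0.2, -0.6, -1.9]
opening: 0.525
```

Run:
```python
from h import *
shot("wrist","w14")
c,im=shot("top","t14")
print(state()["opening"]*95)
cv2.imwrite("pics/t14c.png",cv2.resize(im[80:290,230:430,::-1],None,fx=2.8,fy=2.8,interpolation=cv2.INTER_CUBIC))
rel([605.5,-140,200],.088)
```

```text
49.37005752732692
tcp [344.  288.2 197.3] yawY deg 5.0 shift mm in tool axes [ -2.6 223.1 449.4] units [-0.05  4.46  8.99]
turn deg -0.0 units -0.0 j6 0.46 shift after turn units [-0.053  4.458  8.99 ]
```

View pics/w14.png

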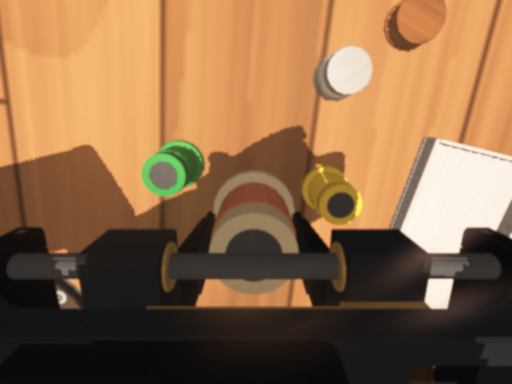

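View pics/t14c.png

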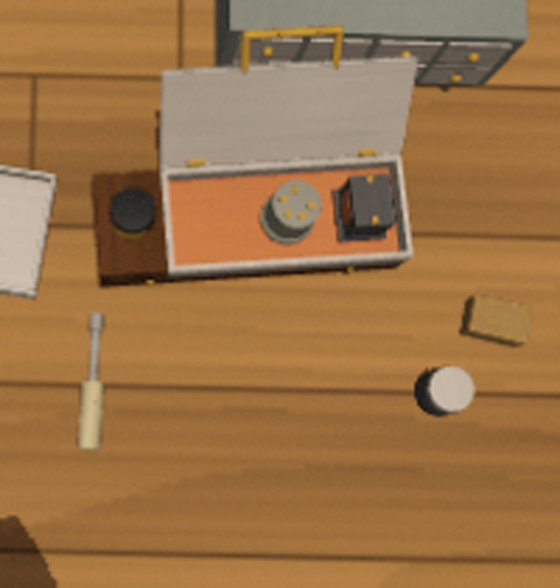

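Request:
{"fn": "step_arm", "kwargs": {
  "steps": [
    [-0.05, 0, 0.6, 0],
    [0, 0.4, 0.8, 0],
    [0, 0.4, 0.8, 0],
    [0, 0.4, 0.8, 0],
    [0, 0.4, 0.8, 0],
    [0, 0.4, 0.8, 0],
    [0, 0.4, 0.8, 0],
    [0, 0.4, 0.8, 0],
    [0, 0.4, 0.8, 0],
    [0, 0.4, 0.8, 0],
    [0, 0.4, 0.8, 0],
    [0, 0.4, 0.39, 0],
    [0, 0, 0, 0],
    [0, 0, 0, 0]
  ]
}}

```text
t: 29.25
eef_pos: [601.9, -139.6, 199.3]
tcp_rot: [-1.985, 1.568, 2.815]
ft_force: [-0.1, -0.3, -1.8]
opening: 0.524
```

Run:
```python
from h import *
rel([605.6,-140.6,80],.088)
```

```text
tcp [ 601.9 -139.6  199.3] yawY deg 5.0 shift mm in tool axes [119.3   3.8   1.4] units [2.39 0.08 0.03]
turn deg -0.0 units -0.0 j6 -0.42 shift after turn units [2.387 0.076 0.028]
```

Request:
{"fn": "step_arm", "kwargs": {
  "steps": [
    [0.6, 0.08, 0.03, 0],
    [0.7, 0, 0, 0],
    [0.6, 0, 0, 0],
    [0.3, 0, 0, 0],
    [0.15, 0, 0, 0],
    [0.05, 0, 0, 0],
    [0, 0, 0, 0]
  ]
}}

```text
t: 30.12
eef_pos: [607.1, -141.4, 81.3]
tcp_rot: [1.077, 1.57, -0.406]
ft_force: [0.1, -1.1, -1.3]
opening: 0.524
```

Request:
{"fn": "step_arm", "kwargs": {
  "jaw": 0.25,
  "steps": [
    [0, 0, 0, 0],
    [0, 0, 0, 0],
    [0, 0, 0, 0]
  ]
}}

```text
t: 30.5
eef_pos: [607.0, -141.4, 80.9]
tcp_rot: [0.994, 1.57, -0.49]
ft_force: [0.4, 0.2, -0.6]
opening: 0.738
```

Request:
{"fn": "step_arm", "kwargs": {
  "jaw": 0.25,
  "steps": [
    [-0.6, 0, 0, 0],
    [-0.8, 0, 0, 0],
    [-0.8, 0, 0, 0],
    [-0.8, 0, 0, 0],
    [0, 0, 0, 0]
  ]
}}

```text
t: 31.12
eef_pos: [607.8, -141.6, 233.8]
tcp_rot: [1.135, 1.565, -0.348]
ft_force: [-0.1, -0.8, -0.4]
opening: 0.748
```

Run:
```python
from h import *
shot("wrist","w15"); shot("side","s15")
rel([597.4,-47.8,160],.088)
```

```text
tcp [ 606.6 -141.3  230.4] yawY deg 5.0 shift mm in tool axes [ 70.4  -1.  -93.9] units [ 1.41 -0.02 -1.88]
turn deg -0.0 units -0.0 j6 -0.42 shift after turn units [ 1.407 -0.019 -1.878]
```

View pics/w15.png

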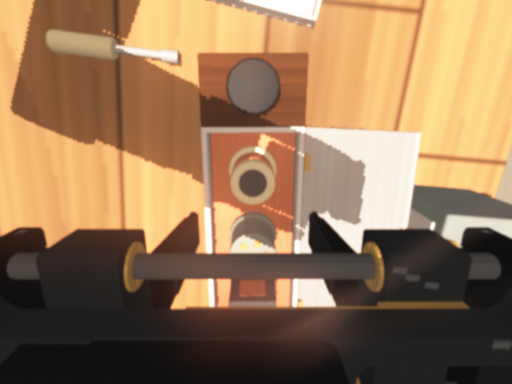

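View pics/s15.png

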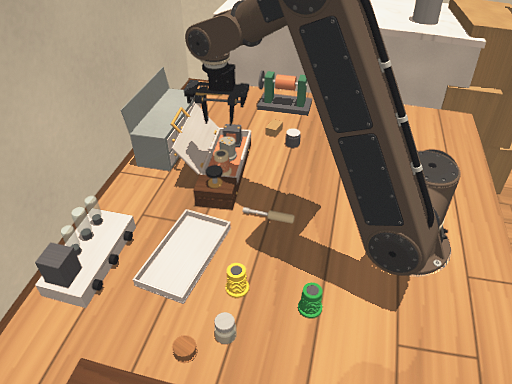

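Run:
```python
from h import *
st=state();c=cam("wrist",st)
q=onz(c,253,85.5,124);print(q)
rel([598,q[1],150],.088)
```

```text
[596.56551392 -45.21239025 124.        ]
tcp [ 606.6 -141.3  230.4] yawY deg 5.0 shift mm in tool axes [ 80.4  -0.2 -96.4] units [ 1.61 -0.   -1.93]
turn deg -0.0 units -0.0 j6 -0.42 shift after turn units [ 1.607 -0.002 -1.929]
```

Request:
{"fn": "step_arm", "kwargs": {
  "jaw": 1,
  "steps": [
    [0, 0, -0.6, 0],
    [0, 0, -0.7, 0],
    [0, 0, -0.6, 0],
    [0.6, 0, 0, 0],
    [0.6, 0, 0, 0],
    [0.4, 0, 0, 0],
    [0, 0, 0, 0],
    [0, 0, 0, 0],
    [0, 0, 0, 0]
  ]
}}

```text
t: 32.35
eef_pos: [598.8, -46.8, 151.3]
tcp_rot: [1.2, 1.57, -0.284]
ft_force: [0.5, 1.4, 0.3]
opening: 0.008
```

Run:
```python
from h import *
shot("wrist","w16"); shot("side","s16")
rel([597.4,-46.5,98],.088)
print(state()["opening"])
im=cv2.imread("pics/s16.png");cv2.imwrite("pics/s16c.png",cv2.resize(im[70:230,130:330],None,fx=3,fy=3,interpolation=cv2.INTER_CUBIC))
```

```text
tcp [598.8 -46.8 151.3] yawY deg 5.0 shift mm in tool axes [53.3 -1.4 -0.4] units [ 1.07 -0.03 -0.01]
turn deg -0.0 units -0.0 j6 -0.28 shift after turn units [ 1.065 -0.028 -0.008]
0.002493930175603924
```

View pics/s16c.png

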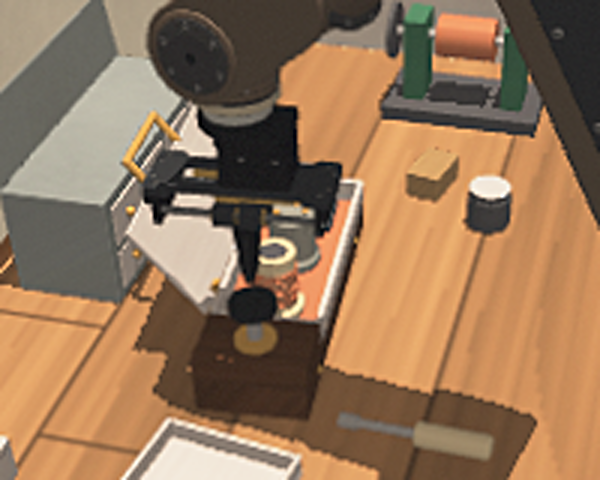

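Request:
{"fn": "step_arm", "kwargs": {
  "steps": [
    [0.3, -0.02, 0, 0],
    [0.25, 0, 0, 0],
    [0.2, 0, 0, 0],
    [0.15, 0, 0, 0],
    [0.08, 0, 0, 0],
    [0.06, 0, 0, 0],
    [0, 0, 0, 0]
  ]
}}

```text
t: 33.33
eef_pos: [597.3, -46.8, 99.2]
tcp_rot: [-0.842, 1.571, -2.325]
ft_force: [-5.7, 0.7, 16.3]
opening: 0.005
```

Request:
{"fn": "step_arm", "kwargs": {
  "steps": [
    [0.04, 0, 0, 0],
    [0.04, 0, 0, 0],
    [0, 0, 0, 0]
  ]
}}

```text
t: 33.7
eef_pos: [597.6, -46.8, 98.9]
tcp_rot: [1.16, 1.568, -0.323]
ft_force: [-17.9, 2.5, 53.3]
opening: 0.001
```

Request:
{"fn": "step_arm", "kwargs": {
  "steps": [
    [-0.04, 0, 0, 0],
    [0, 0, 0, 0],
    [0, 0, 0, 0],
    [0, 0, 0, 0],
    [0, 0, 0, 0],
    [0, 0, 0, 0],
    [0, 0, 0, 0],
    [0, 0, 0, 0],
    [0, 0, 0, 0],
    [0, 0, 0, 0],
    [0, 0, 0, 0],
    [0, 0, 0, 0],
    [0, 0, 0, 0],
    [0, 0, 0, 0],
    [0, 0, 0, 0],
    [0, 0, 0, 0],
    [0, 0, 0, 0],
    [0, 0, 0, 0],
    [0, 0, 0, 0]
  ]
}}

```text
t: 36.08
eef_pos: [597.4, -46.8, 99.1]
tcp_rot: [1.09, 1.57, -0.393]
ft_force: [-11.3, 1.2, 34.8]
opening: 0.004
```

Request:
{"fn": "step_arm", "kwargs": {
  "steps": [
    [-0.15, 0, 0, 0],
    [-0.2, 0, 0, 0],
    [-0.2, 0, 0, 0],
    [-0.4, 0, 0, 0],
    [-0.8, 0, 0, 0],
    [-0.8, 0, 0, 0],
    [0, 0, 0, 0]
  ]
}}

```text
t: 36.95
eef_pos: [598.6, -46.9, 226.3]
tcp_rot: [1.284, 1.566, -0.199]
ft_force: [0.1, 0.5, -0.5]
opening: 0.009
```

Run:
```python
from h import *
shot("wrist","w17"); shot("side","s17")
rel([605.6,-141,230],.088)
im=cv2.imread("pics/s17.png");cv2.imwrite("pics/s17c.png",cv2.resize(im[70:230,130:330],None,fx=3,fy=3,interpolation=cv2.INTER_CUBIC))
```

```text
tcp [597.3 -46.7 223.2] yawY deg 5.0 shift mm in tool axes [-6.8  0.  94.6] units [-0.14  0.    1.89]
turn deg -0.0 units -0.0 j6 -0.28 shift after turn units [-0.136 -0.     1.893]
```

View pics/s17c.png

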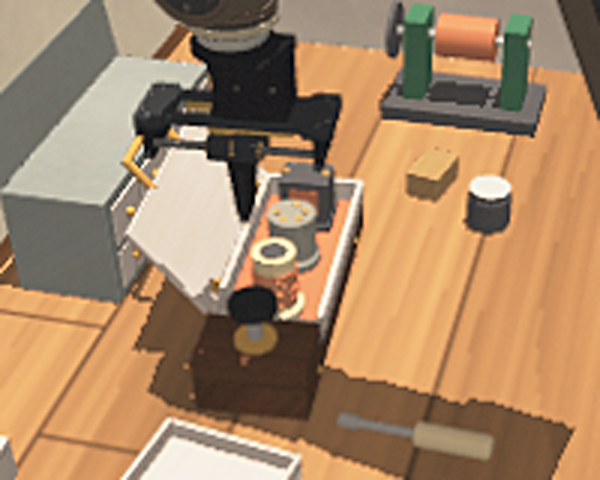

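View pics/w17.png

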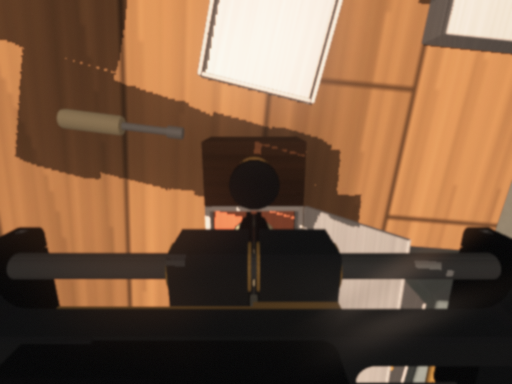

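Request:
{"fn": "step_arm", "kwargs": {
  "jaw": 0.2,
  "steps": [
    [-0.14, 0, 0.6, 0],
    [0, 0, 0.7, 0],
    [0, 0, 0.6, 0],
    [0, 0, 0, 0],
    [0, 0, 0, 0]
  ]
}}

```text
t: 37.67
eef_pos: [605.5, -140.9, 229.9]
tcp_rot: [-2.059, 1.569, 2.741]
ft_force: [-0.8, -0.0, 0.1]
opening: 0.474
```

Run:
```python
from h import *
shot("wrist","w18")
st=state();c=cam("wrist",st)
im=cv2.imread("pics/w18.png");cv2.imwrite("pics/w18c.png",cv2.resize(im[120:300,190:320],None,fx=3.5,fy=3.2,interpolation=cv2.INTER_CUBIC))
rel([607,-141.4,78],.088)
print(proj(c,[607,-141.4,116]))
```

```text
tcp [ 605.6 -140.6  230.3] yawY deg 5.0 shift mm in tool axes [152.2   1.5   1. ] units [3.04 0.03 0.02]
turn deg -0.0 units -0.0 j6 -0.42 shift after turn units [3.045 0.031 0.021]
(np.float64(255.9689104234963), np.float64(185.25379835742615))
```

View pics/w18c.png

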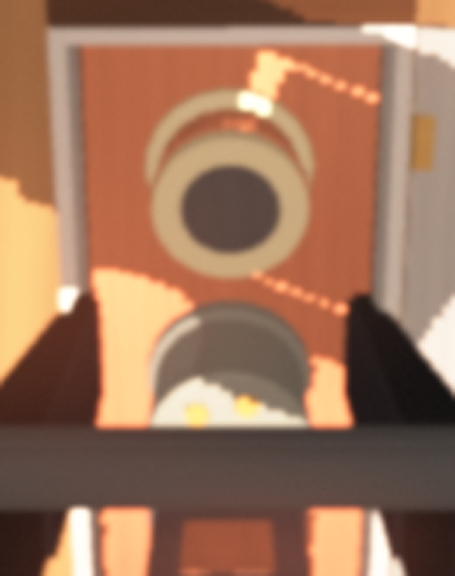

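Request:
{"fn": "step_arm", "kwargs": {
  "steps": [
    [0, 0.03, 0.02, 0],
    [0.7, 0, 0, 0],
    [0.8, 0, 0, 0],
    [0.7, 0, 0, 0],
    [0.5, 0, 0, 0],
    [0.3, 0, 0, 0],
    [0, 0, 0, 0],
    [0, 0, 0, 0]
  ]
}}

```text
t: 38.72
eef_pos: [608.0, -142.3, 82.1]
tcp_rot: [1.099, 1.569, -0.384]
ft_force: [0.1, 0.5, -0.1]
opening: 0.799
```

Request:
{"fn": "step_arm", "kwargs": {
  "jaw": 1,
  "steps": [
    [0, 0, 0, 0],
    [0, 0, 0, 0],
    [0, 0, 0, 0],
    [0, 0, 0, 0],
    [0, 0, 0, 0]
  ]
}}

```text
t: 39.35
eef_pos: [607.5, -142.3, 81.4]
tcp_rot: [0.914, 1.57, -0.57]
ft_force: [-1.3, 0.6, 3.8]
opening: 0.522
```

Request:
{"fn": "step_arm", "kwargs": {
  "steps": [
    [-0.4, 0, 0, 0],
    [-0.8, 0, 0, 0],
    [-0.8, 0, 0, 0],
    [-0.8, 0, 0, 0],
    [-0.2, 0, 0, 0],
    [0, 0, 0, 0]
  ]
}}

```text
t: 40.1
eef_pos: [607.2, -142.2, 230.5]
tcp_rot: [-1.728, 1.57, 3.072]
ft_force: [0.7, 0.2, -1.1]
opening: 0.518
```

Run:
```python
from h import *
print(state()["opening"]*95)
c,im=shot("top","t19")
rel([625,280,200],.088)
cv2.imwrite("pics/t19c.png",cv2.resize(im[80:290,130:430,::-1],None,fx=2.6,fy=2.6,interpolation=cv2.INTER_CUBIC))
```

```text
49.231673558784564
tcp [ 606.9 -142.1  229.6] yawY deg 5.0 shift mm in tool axes [  29.8   54.9 -418.9] units [ 0.6   1.1  -8.38]
turn deg -0.0 units -0.0 j6 -0.42 shift after turn units [ 0.596  1.103 -8.378]
```

View pics/t19c.png

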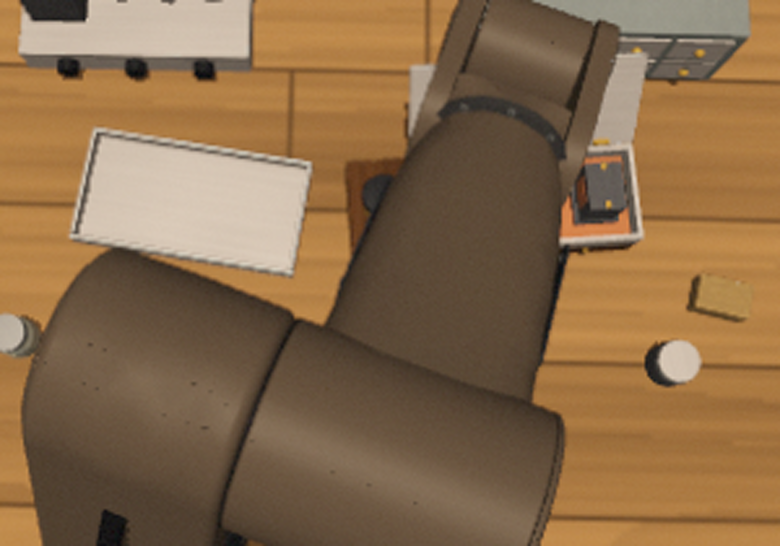

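Request:
{"fn": "step_arm", "kwargs": {
  "steps": [
    [0, 0.1, -0.6, 0],
    [0, 0.1, -0.8, 0],
    [0, 0.1, -0.8, 0],
    [0, 0.1, -0.8, 0],
    [0, 0.1, -0.8, 0],
    [0, 0.1, -0.8, 0],
    [0, 0.1, -0.8, 0],
    [0.2, 0.1, -0.8, 0],
    [0.2, 0.1, -0.8, 0],
    [0.2, 0.1, -0.8, 0],
    [0, 0.1, -0.58, 0],
    [0, 0, 0, 0],
    [0, 0, 0, 0]
  ]
}}

```text
t: 41.78
eef_pos: [625.3, 279.3, 199.6]
tcp_rot: [-1.187, 1.569, -2.67]
ft_force: [0.2, -0.6, -1.6]
opening: 0.52
```

Run:
```python
from h import *
shot("wrist","w20")
rel([625,280,48.5],.088)
```

```text
tcp [625.5 279.  200.1] yawY deg 5.0 shift mm in tool axes [151.6  -0.2  -1.2] units [ 3.03 -0.   -0.02]
turn deg -0.1 units -0.01 j6 0.24 shift after turn units [ 3.033e+00 -3.000e-03 -2.300e-02]
```

View pics/w20.png

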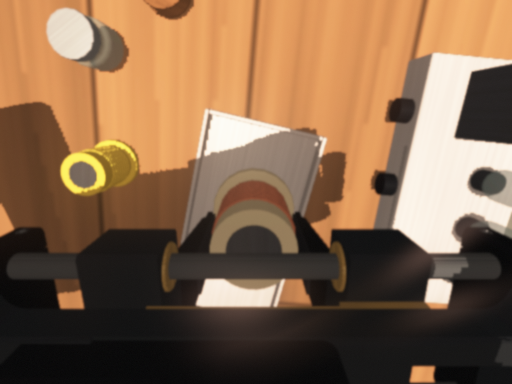

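Run:
```python
from h import *
c=cam("wrist",state())
a,b=onz(c,208,110,28),onz(c,325,138,28);print(a,b,np.hypot(*(b-a)[:2]))
```

```text
[564.21064369 349.13297729  28.        ] [705.93498518 328.97028723  28.        ] 143.15139901771437
```

Request:
{"fn": "step_arm", "kwargs": {
  "steps": [
    [0.7, 0, -0.02, 0],
    [0.8, 0, 0, 0],
    [0.7, 0, 0, 0],
    [0.5, 0, 0, 0],
    [0.25, 0, 0, 0],
    [0.06, 0, 0, 0],
    [0, 0, 0, 0],
    [0, 0, 0, 0]
  ]
}}

```text
t: 42.82
eef_pos: [626.0, 281.0, 51.6]
tcp_rot: [1.741, 1.569, 0.258]
ft_force: [0.1, 0.5, -1.7]
opening: 0.52
```

Request:
{"fn": "step_arm", "kwargs": {
  "steps": [
    [0.05, 0, 0, 0],
    [0.05, 0, 0, 0],
    [0, 0, 0, 0]
  ]
}}

```text
t: 43.2
eef_pos: [625.7, 281.0, 46.4]
tcp_rot: [1.629, 1.57, 0.146]
ft_force: [-2.0, -0.4, 5.6]
opening: 0.524
```

Request:
{"fn": "step_arm", "kwargs": {
  "jaw": 0.25,
  "steps": [
    [0, 0, 0, 0],
    [0, 0, 0, 0],
    [0, 0, 0, 0]
  ]
}}

```text
t: 43.58
eef_pos: [625.5, 280.9, 45.5]
tcp_rot: [-0.396, 1.571, -1.88]
ft_force: [0.3, -0.7, 0.6]
opening: 0.736
```

Request:
{"fn": "step_arm", "kwargs": {
  "jaw": 0.2,
  "steps": [
    [-0.6, 0, 0, 0],
    [-0.8, 0, 0, 0],
    [-0.8, 0, 0, 0],
    [-0.8, 0, 0, 0],
    [-0.5, 0, 0, 0],
    [0, 0, 0, 0]
  ]
}}

```text
t: 44.32
eef_pos: [626.1, 281.1, 222.4]
tcp_rot: [1.793, 1.567, 0.31]
ft_force: [0.2, -0.1, -0.9]
opening: 0.802
```

Run:
```python
from h import *
shot("wrist","w21")
c,im=shot("top","t21")
rel([614.5,-229,220],.088)
cv2.imwrite("pics/t21c.png",cv2.resize(im[80:290,130:430,::-1],None,fx=2.6,fy=2.6,interpolation=cv2.INTER_CUBIC))
```

```text
tcp [625.2 280.8 219.6] yawY deg 5.0 shift mm in tool axes [-2.000e-01 -5.520e+01  5.069e+02] units [-0.   -1.1  10.14]
turn deg -0.0 units -0.0 j6 0.24 shift after turn units [-4.0000e-03 -1.1090e+00  1.0138e+01]
```

View pics/w21.png

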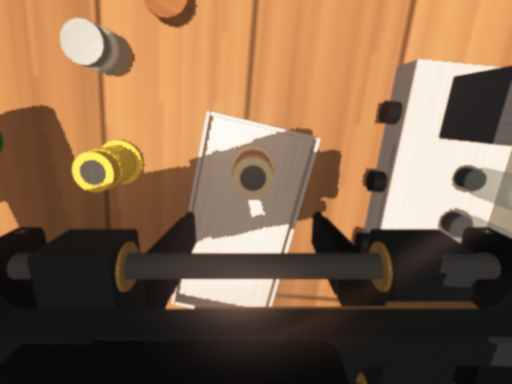

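View pics/t21c.png

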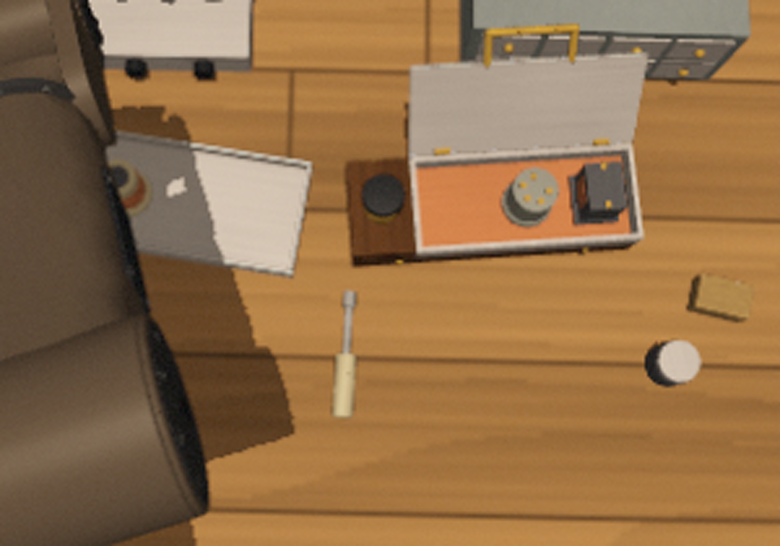

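Request:
{"fn": "step_arm", "kwargs": {
  "steps": [
    [0, 0, 0.6, 0],
    [0, -0.1, 0.8, 0],
    [0, -0.1, 0.8, 0],
    [0, -0.1, 0.8, 0],
    [0, -0.1, 0.8, 0],
    [0, -0.1, 0.8, 0],
    [0, -0.1, 0.8, 0],
    [0, -0.1, 0.8, 0],
    [0, -0.1, 0.8, 0],
    [0, -0.1, 0.8, 0],
    [0, -0.1, 0.8, 0],
    [0, -0.1, 0.8, 0],
    [0, 0, 0.74, 0],
    [0, 0, 0, 0],
    [0, 0, 0, 0]
  ]
}}

```text
t: 46.3
eef_pos: [614.6, -228.3, 219.4]
tcp_rot: [-2.177, 1.569, 2.623]
ft_force: [-0.8, -1.0, 0.6]
opening: 0.798
```

Run:
```python
from h import *
shot("wrist","w22")
st=state();c=cam("wrist",st)
rel([614.7,-229.1,72],.088)
print(proj(c,[614.7,-229.1,106]))
im=cv2.imread("pics/w22.png");cv2.imwrite("pics/w22c.png",cv2.resize(im[100:300,190:320],None,fx=3.5,fy=2.9,interpolation=cv2.INTER_CUBIC))
```

```text
tcp [ 614.8 -227.9  219.8] yawY deg 5.0 shift mm in tool axes [147.7  -0.    1.3] units [ 2.95 -0.    0.03]
turn deg 0.0 units 0.0 j6 -0.54 shift after turn units [ 2.955 -0.     0.026]
(np.float64(254.4981324896885), np.float64(185.6080639694609))
```

View pics/w22.png

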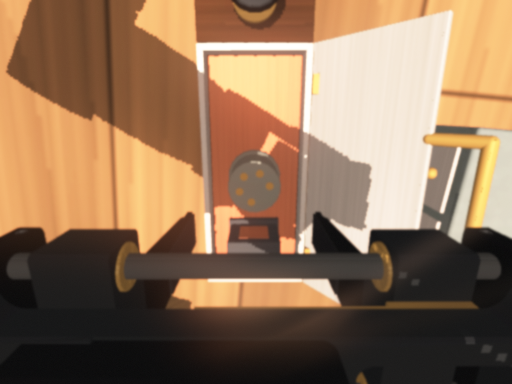

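Socket centre at about (255,186), as predicted; descend.

Request:
{"fn": "step_arm", "kwargs": {
  "steps": [
    [0.7, 0, 0.03, 0],
    [0.8, 0, 0, 0],
    [0.7, 0, 0, 0],
    [0.5, 0, 0, 0],
    [0.27, 0, 0, 0],
    [0, 0, 0, 0],
    [0, 0, 0, 0]
  ]
}}

```text
t: 47.22
eef_pos: [615.7, -230.4, 73.2]
tcp_rot: [0.989, 1.569, -0.494]
ft_force: [0.5, 0.1, 0.2]
opening: 0.796
```

Request:
{"fn": "step_arm", "kwargs": {
  "jaw": 1,
  "steps": [
    [0, 0, 0, 0],
    [0, 0, 0, 0],
    [0, 0, 0, 0],
    [0, 0, 0, 0],
    [0, 0, 0, 0]
  ]
}}

```text
t: 47.85
eef_pos: [615.3, -230.6, 72.6]
tcp_rot: [0.785, 1.57, -0.698]
ft_force: [-1.0, 1.2, 5.5]
opening: 0.586
```

Request:
{"fn": "step_arm", "kwargs": {
  "steps": [
    [-0.4, 0, 0, 0],
    [-0.8, 0, 0, 0],
    [-0.8, 0, 0, 0],
    [-0.8, 0, 0, 0],
    [-0.2, 0, 0, 0],
    [0, 0, 0, 0]
  ]
}}

```text
t: 48.6
eef_pos: [614.9, -230.3, 221.2]
tcp_rot: [-2.043, 1.57, 2.757]
ft_force: [0.1, -0.3, -2.6]
opening: 0.583
```

Run:
```python
from h import *
print(state()["opening"]*95)
shot("side","s23")
rel([614,196,215],.088)
```

```text
55.39054909999444
tcp [ 614.7 -230.2  220.4] yawY deg 5.0 shift mm in tool axes [   5.8   36.6 -424.6] units [ 0.12  0.73 -8.49]
turn deg -0.0 units -0.0 j6 -0.55 shift after turn units [ 0.116  0.736 -8.492]
```

View pics/s23.png

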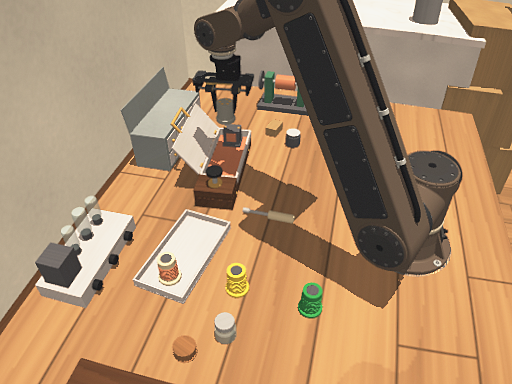

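Socket held (bottom 32.6 mm below the tip), coil standing in the tray at (168,268). Carry on to the tray middle.

Request:
{"fn": "step_arm", "kwargs": {
  "steps": [
    [0, 0, -0.6, 0],
    [0, 0.1, -0.8, 0],
    [0, 0.1, -0.8, 0],
    [0, 0.1, -0.8, 0],
    [0, 0.1, -0.8, 0],
    [0, 0.1, -0.8, 0],
    [0, 0.1, -0.8, 0],
    [0, 0.1, -0.8, 0],
    [0, 0.03, -0.8, 0],
    [0, 0, -0.8, 0],
    [0, 0, -0.69, 0],
    [0, 0, 0, 0],
    [0, 0, 0, 0]
  ]
}}

```text
t: 50.28
eef_pos: [614.1, 195.2, 220.6]
tcp_rot: [-1.317, 1.568, -2.8]
ft_force: [-0.4, 0.3, -2.1]
opening: 0.587
```

Run:
```python
from h import *
shot("wrist","w24")
rel([614,194,40],.088)
```

```text
tcp [614.3 194.9 221. ] yawY deg 5.0 shift mm in tool axes [ 1.81e+02 -1.00e-01  8.00e-01] units [ 3.62 -0.    0.02]
turn deg -0.1 units -0.01 j6 0.12 shift after turn units [ 3.619e+00 -2.000e-03  1.500e-02]
```

View pics/w24.png

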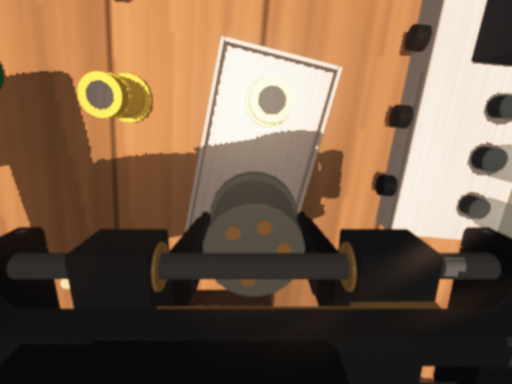

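Request:
{"fn": "step_arm", "kwargs": {
  "steps": [
    [0.7, 0, 0, 0],
    [0.8, 0, 0, 0],
    [0.8, 0, 0, 0],
    [0.7, 0, 0, 0],
    [0.4, 0, 0, 0],
    [0.2, 0, 0, 0],
    [0.04, 0, 0, 0],
    [0, 0, 0, 0],
    [0, 0, 0, 0]
  ]
}}

```text
t: 51.45
eef_pos: [614.9, 195.7, 41.0]
tcp_rot: [1.614, 1.569, 0.13]
ft_force: [0.0, 0.4, -2.1]
opening: 0.584
```

Request:
{"fn": "step_arm", "kwargs": {
  "steps": [
    [0.03, 0, 0, 0],
    [0, 0, 0, 0]
  ]
}}

```text
t: 51.7
eef_pos: [614.5, 195.6, 38.7]
tcp_rot: [1.307, 1.571, -0.176]
ft_force: [0.1, 0.0, -3.4]
opening: 0.584
```

Request:
{"fn": "step_arm", "kwargs": {
  "jaw": 0.2,
  "steps": [
    [0, 0, 0, 0],
    [0, 0, 0, 0],
    [0, 0, 0, 0]
  ]
}}

```text
t: 52.08
eef_pos: [614.6, 195.6, 38.8]
tcp_rot: [1.314, 1.571, -0.169]
ft_force: [-0.0, -0.2, 0.4]
opening: 0.792
```

Request:
{"fn": "step_arm", "kwargs": {
  "steps": [
    [-0.6, 0, 0, 0],
    [-0.8, 0, 0, 0],
    [-0.8, 0, 0, 0],
    [-0.8, 0, 0, 0],
    [-0.6, 0, 0, 0],
    [0, 0, 0, 0]
  ]
}}

```text
t: 52.82
eef_pos: [615.2, 195.8, 221.1]
tcp_rot: [1.666, 1.566, 0.183]
ft_force: [0.4, -0.3, -0.7]
opening: 0.8
```

Run:
```python
from h import *
shot("wrist","w25")
rel([622.3,-316.2,215],.088)
```

```text
tcp [614.5 195.6 219.2] yawY deg 5.0 shift mm in tool axes [  4.1 -37.  510.6] units [ 0.08 -0.74 10.21]
turn deg -0.0 units -0.0 j6 0.12 shift after turn units [ 0.082 -0.745 10.211]
```

View pics/w25.png

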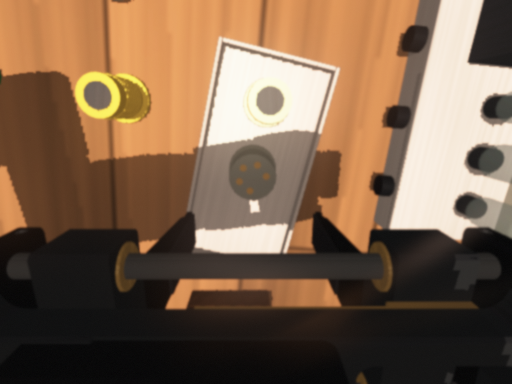

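Socket and coil stand in the tray. Now the choke.

Request:
{"fn": "step_arm", "kwargs": {
  "steps": [
    [0, 0, 0.61, 0],
    [0, 0, 0.8, 0],
    [0, 0, 0.8, 0],
    [0, 0, 0.8, 0],
    [0, -0.1, 0.8, 0],
    [0, -0.1, 0.8, 0],
    [0, -0.1, 0.8, 0],
    [0, -0.1, 0.8, 0],
    [0, -0.1, 0.8, 0],
    [0, -0.1, 0.8, 0],
    [0, -0.1, 0.8, 0],
    [0, -0.04, 0.8, 0],
    [0, 0, 0.8, 0],
    [0, 0, 0, 0],
    [0, 0, 0, 0]
  ]
}}

```text
t: 54.75
eef_pos: [621.8, -315.5, 217.3]
tcp_rot: [-2.282, 1.569, 2.518]
ft_force: [0.3, 0.1, -0.5]
opening: 0.805
```

Run:
```python
from h import *
shot("wrist","w26")
st=state();c=cam("wrist",st)
rel([622.3,-316.2,71],.088)
print(proj(c,[622.3,-316.2,106]))
```

```text
tcp [ 622.  -315.1  217.7] yawY deg 5.0 shift mm in tool axes [146.7   0.4   1.2] units [2.93 0.01 0.02]
turn deg 0.0 units 0.0 j6 -0.65 shift after turn units [2.935 0.007 0.025]
(np.float64(254.87370666327888), np.float64(186.02977339916586))
```

View pics/w26.png

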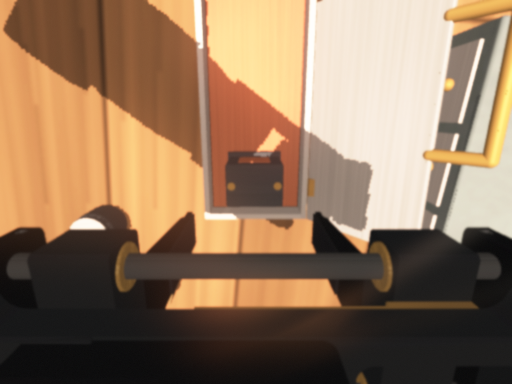

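Request:
{"fn": "step_arm", "kwargs": {
  "steps": [
    [0.7, 0, 0.02, 0],
    [0.8, 0, 0, 0],
    [0.7, 0, 0, 0],
    [0.5, 0, 0, 0],
    [0.25, 0, 0, 0],
    [0, 0, 0, 0],
    [0, 0, 0, 0]
  ]
}}

```text
t: 55.68
eef_pos: [622.8, -317.2, 72.3]
tcp_rot: [0.871, 1.569, -0.612]
ft_force: [-0.1, -0.6, 0.6]
opening: 0.799
```

Request:
{"fn": "step_arm", "kwargs": {
  "jaw": 1,
  "steps": [
    [0, 0, 0, 0],
    [0, 0, 0, 0],
    [0, 0, 0, 0],
    [0, 0, 0, 0],
    [0, 0, 0, 0]
  ]
}}

```text
t: 56.3
eef_pos: [622.4, -317.3, 71.7]
tcp_rot: [0.822, 1.57, -0.661]
ft_force: [-2.0, -0.6, 6.6]
opening: 0.626
```

Request:
{"fn": "step_arm", "kwargs": {
  "steps": [
    [-0.4, 0, 0, 0],
    [-0.8, 0, 0, 0],
    [-0.8, 0, 0, 0],
    [-0.8, 0, 0, 0],
    [-0.2, 0, 0, 0],
    [0, 0, 0, 0]
  ]
}}

```text
t: 57.05
eef_pos: [622.0, -317.0, 220.9]
tcp_rot: [-1.552, 1.571, -3.035]
ft_force: [0.1, 0.9, -5.0]
opening: 0.629
```

Run:
```python
from h import *
print(state()["opening"]*95)
rel([602,110,220],.088)
```

```text
59.731080800395
tcp [ 622.  -317.   220.9] yawY deg 5.0 shift mm in tool axes [   0.9   17.3 -427.1] units [ 0.02  0.35 -8.54]
turn deg -0.0 units -0.0 j6 -0.65 shift after turn units [ 0.017  0.351 -8.542]
```

Request:
{"fn": "step_arm", "kwargs": {
  "steps": [
    [0, 0, -0.54, 0],
    [0, 0.05, -0.8, 0],
    [0, 0.05, -0.8, 0],
    [0, 0.05, -0.8, 0],
    [0, 0.05, -0.8, 0],
    [0, 0.05, -0.8, 0],
    [0, 0.05, -0.8, 0],
    [0, 0.05, -0.8, 0],
    [0, 0, -0.8, 0],
    [0, 0, -0.8, 0],
    [0, 0, -0.8, 0],
    [0, 0, 0, 0],
    [0, 0, 0, 0]
  ]
}}

```text
t: 58.68
eef_pos: [601.9, 109.5, 219.7]
tcp_rot: [-1.452, 1.568, -2.935]
ft_force: [-0.4, -0.9, -4.6]
opening: 0.629
```

Run:
```python
from h import *
shot("wrist","w27")
rel([602,109,39],.088)
```

```text
tcp [602.2 109.1 220. ] yawY deg 5.0 shift mm in tool axes [181.    0.2   0. ] units [3.62 0.   0.  ]
turn deg -0.1 units -0.01 j6 -0.02 shift after turn units [3.62e+00 3.00e-03 0.00e+00]
```

View pics/w27.png

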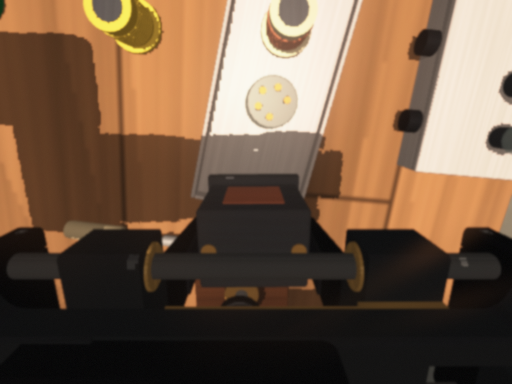

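Run:
```python
from h import *
st=state();c=cam("wrist",st)
print(onz(c,193,196,28),[proj(c,p) for p in([519,73,28],[669,52,28])])
im=cv2.imread("pics/w27.png");cv2.imwrite("pics/w27c.png",cv2.resize(im[140:320,150:350],None,fx=3.2,fy=3.2,interpolation=cv2.INTER_CUBIC))
```

```text
[522.62683559  65.91907042  28.        ] [(np.float64(190.4606753835249), np.float64(190.7197458853938)), (np.float64(299.67807867162065), np.float64(214.80572566904414))]
```

View pics/w27c.png

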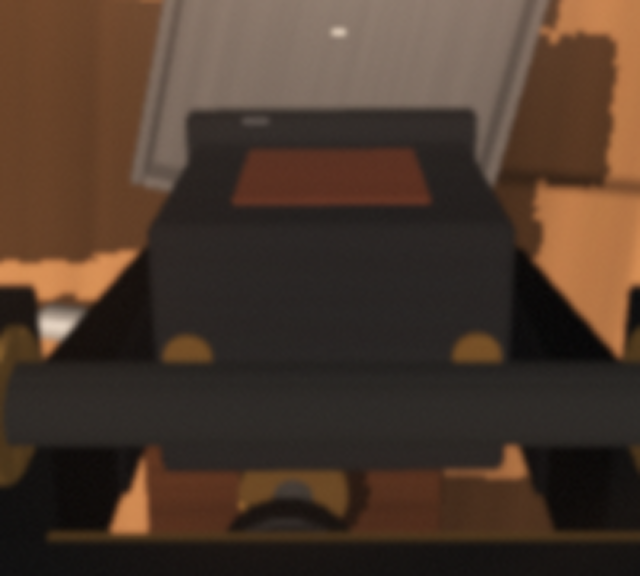

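Request:
{"fn": "step_arm", "kwargs": {
  "steps": [
    [0.7, 0, 0, 0],
    [0.8, 0, 0, 0],
    [0.8, 0, 0, 0],
    [0.7, 0, 0, 0],
    [0.4, 0, 0, 0],
    [0.2, 0, 0, 0],
    [0.04, 0, 0, 0],
    [0, 0, 0, 0],
    [0, 0, 0, 0]
  ]
}}

```text
t: 59.85
eef_pos: [602.8, 109.7, 39.9]
tcp_rot: [1.492, 1.57, 0.009]
ft_force: [-0.0, 0.6, -3.9]
opening: 0.628
```

Request:
{"fn": "step_arm", "kwargs": {
  "steps": [
    [0.04, 0, 0, 0],
    [0, 0, 0, 0]
  ]
}}

```text
t: 60.1
eef_pos: [602.4, 109.8, 37.2]
tcp_rot: [0.782, 1.571, -0.701]
ft_force: [-0.2, -0.3, -4.5]
opening: 0.625
```

Request:
{"fn": "step_arm", "kwargs": {
  "jaw": 0.2,
  "steps": [
    [0, 0, 0, 0],
    [0, 0, 0, 0],
    [0, 0, 0, 0]
  ]
}}

```text
t: 60.48
eef_pos: [602.6, 109.8, 37.4]
tcp_rot: [1.372, 1.57, -0.111]
ft_force: [0.2, 0.6, -0.4]
opening: 0.794
```

Request:
{"fn": "step_arm", "kwargs": {
  "steps": [
    [-0.6, 0, 0, 0],
    [-0.8, 0, 0, 0],
    [-0.8, 0, 0, 0],
    [-0.8, 0, 0, 0],
    [-0.8, -0.5, 0, 0],
    [0, -0.8, 0.4, 0],
    [0, -0.8, 0.8, 0],
    [0, -0.4, 0.8, 0],
    [0, 0, 0.8, 0],
    [0, 0, 0.8, 0],
    [0, 0, 0.8, 0],
    [0, 0, 0, 0],
    [0, 0, 0, 0]
  ]
}}

```text
t: 62.1
eef_pos: [496.9, -120.0, 227.1]
tcp_rot: [-2.318, 1.571, 2.481]
ft_force: [0.7, -0.1, -0.7]
opening: 0.806
```

Run:
```python
from h import *
print(state()["eef_pos"],state()["ft_force"])
c,im=shot("top","t30");s,im2=shot("side","s30")
cv2.imwrite("pics/t30c.png",cv2.resize(im[80:290,130:430,::-1],None,fx=2.6,fy=2.6,interpolation=cv2.INTER_CUBIC))
cv2.imwrite("pics/s30c.png",cv2.resize(im2[70:370,120:340,::-1],None,fx=2,fy=2,interpolation=cv2.INTER_CUBIC))
```

```text
[ 496.8767131  -119.97949261  227.11105255] [ 0.73734062 -0.07023396 -0.68194951]
```

View pics/t30c.png

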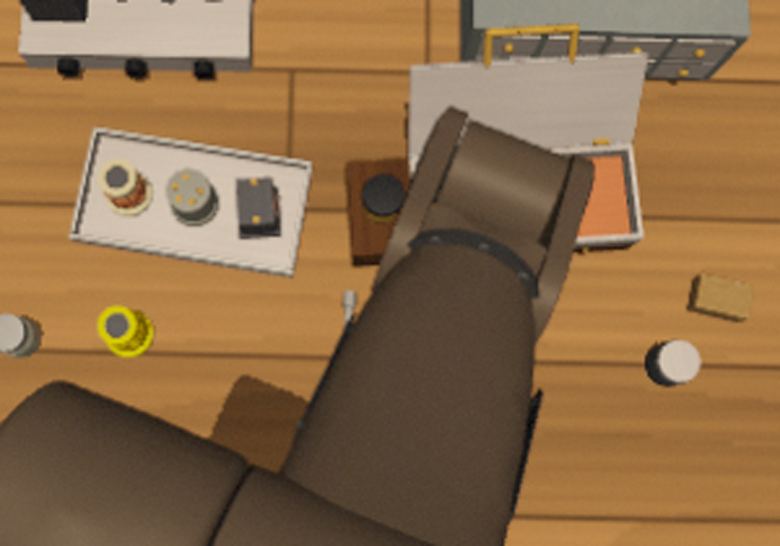

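View pics/s30c.png

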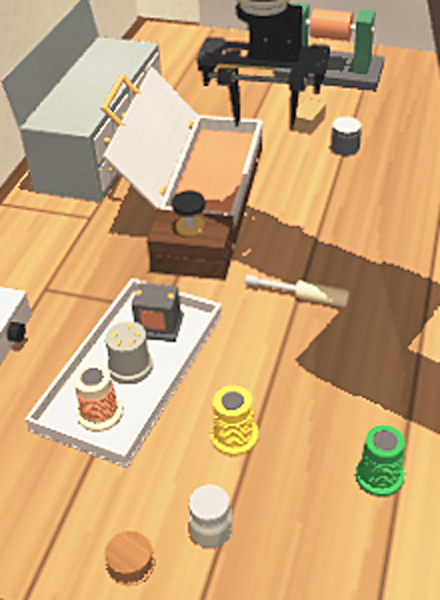

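```bash
python3 -c "
from cell import *
print(job_done())"
```

```text
the job is handed in; nothing more can be done
None
```

I've handed the job in at about 62 s of the 210 s; no verdict was reported. The three components on the bench were the socket, coil and choke; the lamp holder was not there.

- **Lid:** I opened it by its handle to its stop, and it stayed there; its angle I judged only from the pictures.
- **Well:** I stood the choke, socket and coil in it and confirmed them in the wrist and side pictures.
- **Plunger:** I pushed it onto its stop at a tip height of about 99 mm. The force rose from 16 to 53 N there. I eased it back and held it down at about 35 N for over 2 s, then let it go. It looked fully up afterwards.
- **Tray:** I moved the coil, socket and choke into it. The last top and side pictures show all three upright inside its walls, the lid open, the plunger up and the gripper clear.
- **Bystanders and look-alikes:** The nut driver, jar, tin, reel and carton, and the yellow and green coils, look to be where they were. I checked this only by eye.

No check failed or disagreed. The highest force I saw while swinging the lid was about 44 N at the wrist, briefly.

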